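Shut the bench gas cock and lock it out with its angle guard

ROBOT

A 6-joint arm with a two-finger parallel gripper is mounted at the origin on the work surface. World frame = base frame: x ahead of the robot, y to its left, z up, the work surface at z = 0. Lengths are in m, angles in rad, forces in N, time in s.
With the tool pointing down it reaches from about 0.35 to 0.975 m from the base axis. Payload 4.9 kg.
Tool frame: the origin (TCP) lies on the front face of the gripper's body, between the roots of the fingers; the fingertips stand 73 mm ahead of it and the grasp point (between the pads) lies 54 mm ahead of it (ctrl.finger_overhang is the distance from the TCP to the fingertips, in m); x points along the fingers, y is the direction in which the jaws open and shut, and the axes are right-handed (so a half turn about x gives the same grasp; the last joint's range is limited). The gripper opens to 85 mm and grips with 20 to 120 N. Pads are 22 mm wide; open, the fingers measure 114 mm over their backs; the gripper's body (76 mm by 85 mm) begins 54 mm behind the grasp point. The pads swing forward as they close: fully open they stand 13 mm farther back than shut.
Start: joints at [1.033, 0.053, 1.613, -0, 1.476, -0.119], TCP at [0.254, 0.571, 0.304] pointing down, gripper open.
Joint ranges: [-3.01, 3.01], [-1.01, 2.22], [0.06, 2.58], [-1.02, 4.17], [0.09, 2.62], [-3.14, 3.14]. Speed limits (rad/s): [2.57, 2.57, 3.14, 3.14, 3.14, 3.14].

INTERFACE

Orientations are given as a rotation vector (axis times angle).
In Python, from station import ctrl gives the robot as it stands. The module is installed in compiled form; this text tells all that it offers.
- The arm moves only by the shell command python3 -m handwheel 'ROWS' [FORCE]. ROWS is JSON, one flat list of numbers, 7 for each row, row after row: the opening, from 0 (shut) to 1 (fully open), then the shift along the tool's x, y, z in m, then the turn, a rotation vector about the tool's x, y, z in degrees. A call has 1 to 12 rows; each row is the pose to reach, as a shift and turn from the pose commanded when the call began, along the tool's axes at that moment; what a row does not reach only later rows make up. A row lasts 1/12 s, in which the tool goes at most 41.7 mm and 7.16 degrees, less where a joint would pass 70% of its speed; a pose out of reach is approached as far as the arm can. A call with a gripper value outside its range is refused whole. The fingers move at their own pace and stop on an object; FORCE is the grip in N (left out, the last holds). Time passes only in rows, so rows that repeat a pose let the fingers close. It gives the time, the measured TCP pose, the force and the opening at its end, in the units of the state.
- ctrl.get_obs(): the state, without advancing time (a new reading comes with each control period).
- ctrl.get_image(name): name is "scene" or "top"; returns (picture, depth): 480x640x3 uint8, blue, green, red; 480x640 float32, m along the optical axis (not along the pixel's ray), 0 where there is no reading.
- ctrl.camera_params(name): a dict with "fov_y" (degrees; the focal length in pixels is half the picture's height over the tangent of half this angle, whatever the lens; pixels are square), "cx", "cy" (the principal point, pixels), "dist_coeffs" ([k1, k2, p1, p2, k3] as OpenCV has them; the pictures are not rectified), "R" (3x3) and "t" (3): a world point X has camera coordinates R X + t. Camera axes: x right, y down, z forward; pixel columns grow to the right and rows downward; lengths in m; the calibration is good to about 2 mm. A picture is of the moment at which its call begins. camera_params takes no time and is no camera call.
- ctrl.finish_job(): hands the job in, once; it reports no verdict.
The state is a dict: "t": time; "q": joint angles; "dq": joint speeds; "effort": joint torques, N m; "tool_pos": TCP position; "tool_rot": TCP orientation; "contact_force": force on the tool from outside, world axes, zero at the start; "wrist_torque": the same for the moment, N m; "opening": finger opening in m.
Only numpy, scipy, OpenCV 4.12 (cv2) and the standard library are available. Lean on these libraries where they do the work, as an engineer would, in place of code of your own. Each camera call takes 0.05 s, during which the arm holds its last target.

TASK

Shut the gas cock under the yellow pipe: swing its red lever a quarter turn, clockwise seen from above, until it is fully home against its stop and the green tell-tale is right up, without wrenching or hard squeezing of the light plastic lever. Then lock it out: set the aluminium angle guard over the fixed steel angle rail in front of the cock, the one V nested fully down on the other, legs aligned and ends level, and let go. Leave the amber bottle, the beaker and the tip box where they are.

Things in the scene. Friction and masses are not known exactly. Their poses are not given: they have to be found in the camera images.
- cock_axis (a point): Fixed gas station: vertical turning axis of the cock at mid-height of the lever, 108 mm above the bench. x points level, away from the outlet (the brass outlet pipe runs towards -x, to the robot's side), y left, z up. A copper feed pipe rises at x = +45, y = -90 mm. A tool leaning 30 to 50 degrees (fingers reaching along +x, gripper body held back to -x) gets under the yellow pipe.
- pipe_mid (a point): Middle of the fixed yellow pipe, 36 mm thick, along this point's y over its full 460 mm, above the cock: centre line 270 mm above the bench, 22 mm on the robot's (-x) side of cock_axis. It bars a tool pointing straight down over the shut lever. Steel posts, 22 mm thick on 56 mm feet, carry it at y = -210 and +210 mm.
- lever_push (a point): Red lever, pushing point: on its middle line, half-way up, 95 mm from the axis. Level bar 14 mm wide, 20 mm tall (98 to 118 mm above the bench), reaching 125 mm from the axis. x points from the free end to the axis, z up. Open: free end about to the station's -x (starts 0 to 20 degrees from the open stop). Shut: free end about to its +y. Turns on the vertical line through cock_axis.
- lever: The same lever, origin at its hub, 14 mm below the lever's mid-height. Swings 90 degrees between hard stops, clockwise from above to shut. The stops are worn: both lie together up to 7 degrees off square, either way, unseen, so the shut stop must be felt. Friction about 3 N at lever_push throughout; stays where left. Over 60 N of contact on it (push or squeeze) is wrenching.
- telltale (a joint): Green pin, 14 mm thick, in the middle of the lever's hub, on the turning axis: its rise out of the hub in m, driven by the cock as it turns: 0 with the lever against its open stop, 0.004 (right up) with it against its shut stop. Too small a travel to measure the lever by exactly.
- rail_top (a point): Middle of the ridge of the fixed dark steel angle rail straddling the outlet pipe, 110 mm from the cock's axis towards the station's -x. Inverted 90 degree V, ridge up, 80 mm long along this point's x, legs 26 mm long sloping down 45 degrees to either side (y); ridge 70 mm above the bench, z up. The open lever lies above and along it, 28 mm over the ridge.
- guard_grip (a point): Loose lock-out guard (about 0.12 kg), centre of its grip: blue fin 44 mm long (x), 12 mm thick (y), top 20 mm above this point. Below it an aluminium inverted 90 degree V, 80 mm long (x), legs 4 mm thick, 30 mm inside. Inner ridge 35 mm, lower edges 56 mm below this point; nested, this point is 35 mm over rail_top. Starts upright on the bench, yaw up to 35 degrees. Same either way round.
- reagent: Bystander: amber glass bottle, 60 mm in diameter, 130 mm tall, about 0.35 kg; origin at the centre of its base.
- beaker: Bystander: clear beaker, rim 70 mm in diameter, 90 mm tall, about 0.15 kg; origin at the centre of its base.
- tipbox: Bystander: grey box with orange lid, 87 x 117 x 65 mm, 0.3 kg; origin at the centre of its base.
Not all that is in view belongs to the job. What is shaped like the part that bears guard_grip but pink is not meant.

How it is judged:
By the outcome, as a careful person would: the job done as asked, in the order asked, and still so for the second after the job is handed in, with the robot touching nothing.
It also fails if it takes over 64 s, if anything falls off the work surface, if the arm or the gripper's body presses on something with over 40 N, if the wrist force passes 120 N, or if a joint passes its speed limit or range.

## Working session

There is one attempt and no reset: what is moved stays moved. The work goes in short steps, Python scripts to look and compute and a shell command to move; the robot and the scene stay as the last step left them, time stands still between calls to the robot, and variables do not carry over. Pictures are saved under pics/ and viewed, and the job is handed in when it is done.

```bash
mkdir -p pics; cat > h.py <<'E'
import numpy as np, cv2
from station import ctrl
from scipy.spatial.transform import Rotation as R
E
python3 - <<'E'
from h import *
o=ctrl.get_obs()
for k in o: print(k,np.round(o[k],3))
print(ctrl.finger_overhang)
for n in("scene","top"):
    im,d=ctrl.get_image(n); np.savez(f"{n}0.npz",im=im,d=d); cv2.imwrite(f"pics/{n}0.png",im)
    p=ctrl.camera_params(n); print(n,p)
E
```

```text
t 0.0
q [ 1.033  0.053  1.614 -0.     1.476 -0.119]
dq [-0.     0.002 -0.     0.    -0.001 -0.   ]
effort [-1.0000e-03 -3.9370e+01 -3.7017e+01 -0.0000e+00  7.0000e-03  0.0000e+00]
tool_pos [0.254 0.571 0.303]
tool_rot [ 0.327  1.546 -0.33 ]
contact_force [ 0.045 -0.343 -0.65 ]
wrist_torque [-0.013  0.038  0.027]
opening 0.085
0.0726
scene {'fov_y': 54.46394070949337, 'cx': 314.60995730522586, 'cy': 245.10150594640933, 'dist_coeffs': array([0.02523875, 0.        , 0.        , 0.        , 0.        ]), 'R': array([[ 0.16537126,  0.98620829,  0.00674995],
       [ 0.74095872, -0.11972416, -0.66079218],
       [-0.65087059,  0.11427747, -0.75053857]]), 't': array([-0.08412533, -0.2533445 ,  1.70992219])}
top {'fov_y': 44.92138182577873, 'cx': 321.45891544901525, 'cy': 232.9482925417596, 'dist_coeffs': array([-0.10928305,  0.        ,  0.        ,  0.        ,  0.        ]), 'R': array([[-0.0015898 , -0.99998144,  0.00588166],
       [-0.99784769,  0.00120078, -0.06556329],
       [ 0.06555501, -0.00597323, -0.99783108]]), 't': array([-0.00821677,  0.5096246 ,  1.51301899])}
```

View pics/scene0.png

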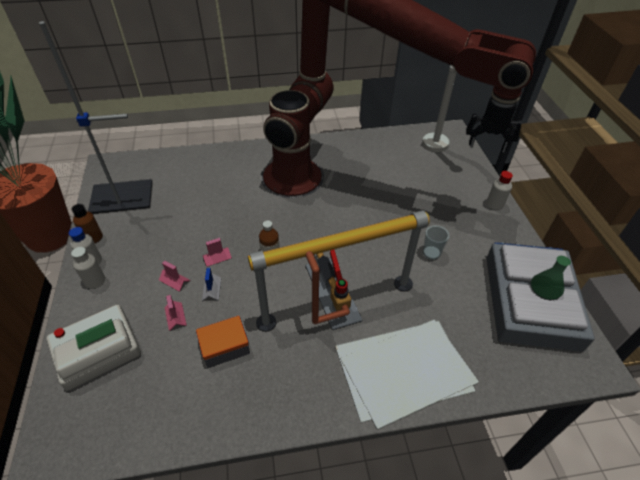

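View pics/top0.png

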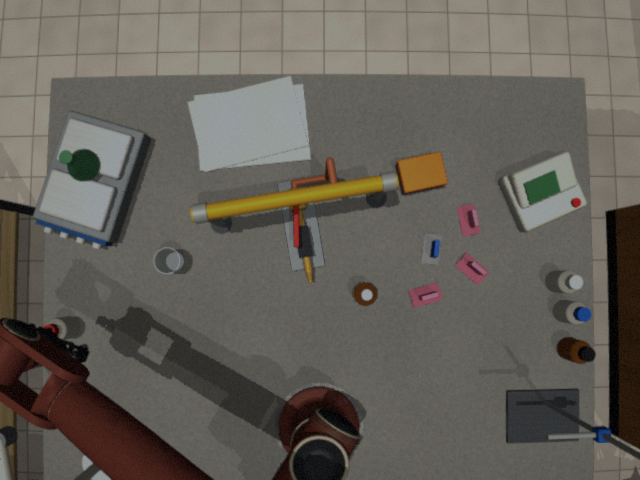

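The scene view shows the robot at the back. In the top view the pipe runs from (198,213) to (392,184), the red lever is at about (297,225), the rail at (305,242) and the blue fin at (433,248). The three pink look-alikes, the bottle at (366,294), the beaker at (168,261) and the tip box at (422,172) are also in view. Next I'll get positions for these.

```bash
cat >> h.py <<'E'
def cloud(n,d):
    p=ctrl.camera_params(n); f=240/np.tan(np.radians(p['fov_y']/2))
    K=np.array([[f,0,p['cx']],[0,f,p['cy']],[0,0,1]])
    v,u=np.mgrid[0:480,0:640]
    uv=np.stack([u,v],-1).reshape(-1,1,2).astype(np.float64)
    xy=cv2.undistortPoints(uv,K,p['dist_coeffs']).reshape(480,640,2)
    c=np.dstack([xy*d[...,None],d])
    return (c-p['t'])@p['R']
def proj(n,X):
    p=ctrl.camera_params(n); f=240/np.tan(np.radians(p['fov_y']/2))
    K=np.array([[f,0,p['cx']],[0,f,p['cy']],[0,0,1]])
    return cv2.projectPoints(np.atleast_2d(X).astype(float),cv2.Rodrigues(p['R'])[0],p['t'],K,p['dist_coeffs'])[0].reshape(-1,2)
def hsvmask(im,h0,h1,s=120,v=40):
    H=cv2.cvtColor(im,cv2.COLOR_BGR2HSV); h=H[...,0]
    m=((h>=h0)&(h<=h1)) if h0<=h1 else ((h>=h0)|(h<=h1))
    return m&(H[...,1]>=s)&(H[...,2]>=v)
def line(P):
    c=P.mean(0); w=P-c; U,S,V=np.linalg.svd(w,full_matrices=False); a=V[0]
    e=w@a; return c,a,e.min(),e.max()
E
python3 - <<'E'
from h import *
for n in("scene","top"):
    z=np.load(n+"0.npz"); im,d=z['im'],z['d']; X=cloud(n,d)
    bench=X[(X[...,2]>-.01)&(X[...,2]<.01)&(d>0)]; print(n,'bench z',np.median(bench[:,2]))
    def rep(name,m):
        m=m&(d>0); P=X[m]
        if len(P)<5: print(name,len(P));return
        c,a,lo,hi=line(P[:,:2]); print(n,name,len(P),'mean',P.mean(0).round(4),'med',np.median(P,0).round(4),'zmax',np.percentile(P[:,2],[5,50,95]).round(4),'yaw',np.degrees(np.arctan2(a[1],a[0])).round(1),'len',lo.round(3),hi.round(3))
    roi=(X[...,0]>.3)&(X[...,0]<.9)&(X[...,1]>-.45)&(X[...,1]<.35)
    rep('pipe',hsvmask(im,18,32,150,100)&roi&(X[...,2]>.2))
    rep('lever',hsvmask(im,172,3,170,60)&roi&(X[...,2]>.08)&(X[...,2]<.14))
    rep('fin',hsvmask(im,100,125,120,50)&roi&(X[...,1]<-.1)&(X[...,2]>.02))
    rep('tip',hsvmask(im,5,16,180,80)&roi&(X[...,1]<-.12)&(X[...,2]>.04)&(X[...,2]<.09))
    rep('telltale',hsvmask(im,40,85,80,40)&roi&(X[...,2]>.08)&(X[...,2]<.16))
    S={'scene':(slice(215,335),slice(240,440)),'top':(slice(150,310),slice(180,460))}[n]
    cv2.imwrite(f'pics/{n}0z.png',cv2.resize(im[S],None,fx=3 if n=='scene' else 2.8,fy=3 if n=='scene' else 2.8,interpolation=cv2.INTER_CUBIC))
E
```

```text
scene bench z 0.0004707826635294782
scene pipe 1707 mean [0.5816 0.0453 0.2845] med [0.5819 0.0421 0.2853] zmax [0.2774 0.2853 0.2893] yaw 99.4 len -0.222 0.204
scene lever 168 mean [0.5456 0.0545 0.1187] med [0.5431 0.0543 0.1182] zmax [0.1146 0.1182 0.1233] yaw 0.2 len -0.072 0.067
scene fin 62 mean [ 0.4713 -0.3001  0.0731] med [ 0.4716 -0.3006  0.0746] zmax [0.0685 0.0746 0.0779] yaw -7.9 len -0.024 0.022
scene tip 1321 mean [ 0.6714 -0.2694  0.0645] med [ 0.672  -0.2694  0.0645] zmax [0.0608 0.0645 0.0681] yaw -77.8 len -0.058 0.057
scene telltale 24 mean [0.5948 0.0565 0.125 ] med [0.5946 0.0564 0.1252] zmax [0.1217 0.1252 0.128 ] yaw 8.5 len -0.007 0.008
top bench z -0.00040190049165941474
top pipe 2673 mean [0.5714 0.0515 0.2839] med [0.5712 0.0524 0.2845] zmax [0.2759 0.2845 0.2898] yaw -80.6 len -0.23 0.229
top lever 191 mean [0.5181 0.0545 0.1173] med [0.5176 0.0544 0.1175] zmax [0.1124 0.1175 0.1226] yaw -179.0 len -0.049 0.047
top fin 94 mean [ 0.467  -0.2989  0.0727] med [ 0.4671 -0.2981  0.0748] zmax [0.0527 0.0748 0.0805] yaw 172.1 len -0.021 0.021
top tip 197 mean [ 0.654  -0.2597  0.0628] med [ 0.641  -0.2523  0.0629] zmax [0.0566 0.0629 0.0686] yaw 99.9 len -0.07 0.047
telltale 0
```

View pics/scene0z.png

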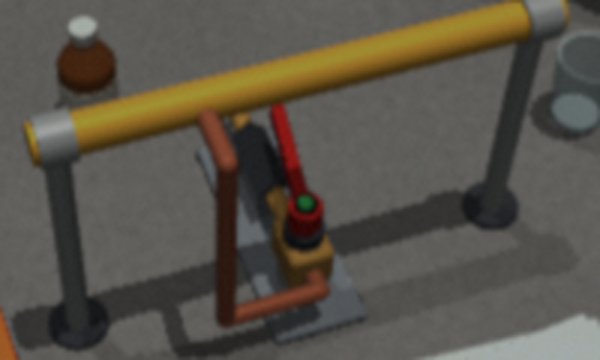

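View pics/top0z.png

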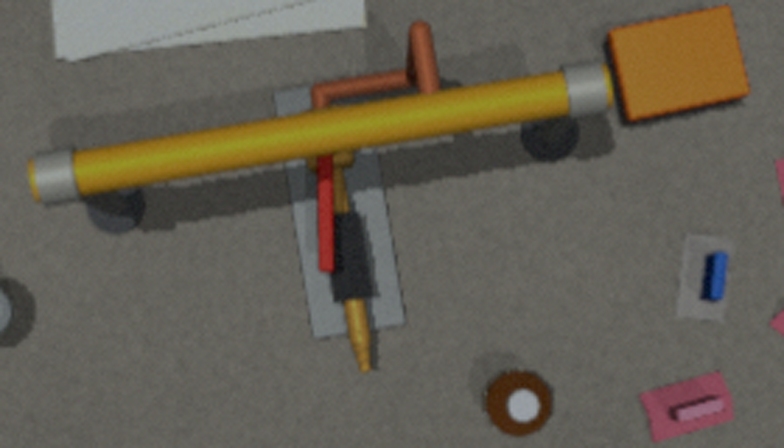

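```bash
cat >> h.py <<'E'
def pose(lean,psi,p_ahead,ahead=0.073,flip=1):
    """tool leaning `lean` deg, fingers reaching along yaw psi (deg); point `ahead` m ahead of TCP at p_ahead"""
    l,s=np.radians([lean,psi]); f=np.array([np.cos(s),np.sin(s),0])
    x=np.sin(l)*f+np.array([0,0,-np.cos(l)]); y=flip*np.array([-f[1],f[0],0]); z=np.cross(x,y)
    return np.array(p_ahead)-ahead*x, np.stack([x,y,z],1)
def now():
    o=ctrl.get_obs(); return np.array(o['tool_pos']),R.from_rotvec(o['tool_rot']).as_matrix()
def row(p,M,p0=None,M0=None):
    if p0 is None: p0,M0=now()
    s=M0.T@(np.array(p)-p0); t=np.degrees(R.from_matrix(M0.T@M).as_rotvec()); return s.round(4),t.round(2)
E
python3 - <<'E'
from h import *
p0,M0=now(); print(M0.round(3))
psi=9.4
for fl in(1,-1):
    pw,Mw=pose(40,psi,(.44,.01,.27),flip=fl); print(fl,pw.round(3),row(pw,Mw))
    pp,Mp=pose(40,psi,(.505,.012,.103),flip=fl); print('prep from wp',pp.round(3),row(pp,Mp,pw,Mw))
E
```

```text
[[-0.001  0.407  0.914]
 [-0.002  0.914 -0.407]
 [-1.    -0.002 -0.   ]]
1 [0.394 0.002 0.326] (array([-0.0224, -0.4624,  0.3588]), array([-31.98, -38.89,  11.75]))
prep from wp [0.459 0.004 0.159] (array([ 0.1694, -0.0086, -0.058 ]), array([0., 0., 0.]))
-1 [0.394 0.002 0.326] (array([-0.0224, -0.4624,  0.3588]), array([138.98,  15.3 ,  50.65]))
prep from wp [0.459 0.004 0.159] (array([0.1694, 0.0086, 0.058 ]), array([0., 0., 0.]))
```

```bash
python3 -m handwheel '[0,-0.022,-0.462,0.359,-32,-38.9,11.75, 0,-0.022,-0.462,0.359,-32,-38.9,11.75, 0,-0.022,-0.462,0.359,-32,-38.9,11.75, 0,-0.022,-0.462,0.359,-32,-38.9,11.75, 0,-0.022,-0.462,0.359,-32,-38.9,11.75, 0,-0.022,-0.462,0.359,-32,-38.9,11.75, 0,-0.022,-0.462,0.359,-32,-38.9,11.75, 0,-0.022,-0.462,0.359,-32,-38.9,11.75, 0,-0.022,-0.462,0.359,-32,-38.9,11.75, 0,-0.022,-0.462,0.359,-32,-38.9,11.75, 0,-0.022,-0.462,0.359,-32,-38.9,11.75, 0,-0.022,-0.462,0.359,-32,-38.9,11.75]' 20
python3 - <<'E'
from h import *
psi=9.4
pw,Mw=pose(40,psi,(.44,.01,.27)); print(row(pw,Mw)); print(ctrl.get_obs()['q'])
E
```

```text
t: 1.1
tool_pos: [0.3869, 0.0945, 0.3216]
tool_rot: [-0.071, 0.875, 0.155]
contact_force: [0.1, 0.5, 0.6]
opening: 0.0
(array([-0.0087, -0.0921, -0.0036]), array([-0.  , -0.26, -0.08]))
[-0.00599106 -1.01044866  2.39954092  0.12517895  1.06953824 -1.76241046]
```

```bash
python3 - <<'E'
from h import *
psi=9.4
pw,Mw=pose(40,psi,(.475,.012,.22)); print(row(pw,Mw)); 
pw,Mw=pose(40,psi,(.505,.012,.103)); print(row(pw,Mw)); 
E
```

```text
(array([ 0.052 , -0.0959, -0.0088]), array([-0.  , -0.26, -0.08]))
(array([ 0.1609, -0.1009, -0.0608]), array([-0.  , -0.26, -0.08]))
```

```bash
python3 -m handwheel '[0,0.052,-0.096,-0.009,0,-0.26,0, 0,0.052,-0.096,-0.009,0,-0.26,0, 0,0.052,-0.096,-0.009,0,-0.26,0, 0,0.052,-0.096,-0.009,0,-0.26,0, 0,0.161,-0.101,-0.061,0,-0.26,0, 0,0.161,-0.101,-0.061,0,-0.26,0, 0,0.161,-0.101,-0.061,0,-0.26,0, 0,0.161,-0.101,-0.061,0,-0.26,0, 0,0.161,-0.101,-0.061,0,-0.26,0, 0,0.161,-0.101,-0.061,0,-0.26,0]'
python3 - <<'E'
from h import *
psi=9.4
pw,Mw=pose(40,psi,(.505,.012,.103)); print(row(pw,Mw)); print(ctrl.get_obs()['q'])
im,d=ctrl.get_image('scene'); cv2.imwrite('pics/s1.png',im); im=im[180:340,220:460];cv2.imwrite('pics/s1z.png',cv2.resize(im,None,fx=3,fy=3,interpolation=cv2.INTER_CUBIC))
E
```

```text
t: 1.93
tool_pos: [0.4594, 0.006, 0.1626]
tool_rot: [-0.072, 0.867, 0.154]
contact_force: [-0.8, -0.1, 0.8]
opening: 0.0003
(array([ 0.0022, -0.0016, -0.003 ]), array([ 0.03,  0.24, -0.01]))
[-0.27662905 -0.58033638  2.4555073   0.46239784  0.66639157 -2.29040723]
```

View pics/s1z.png

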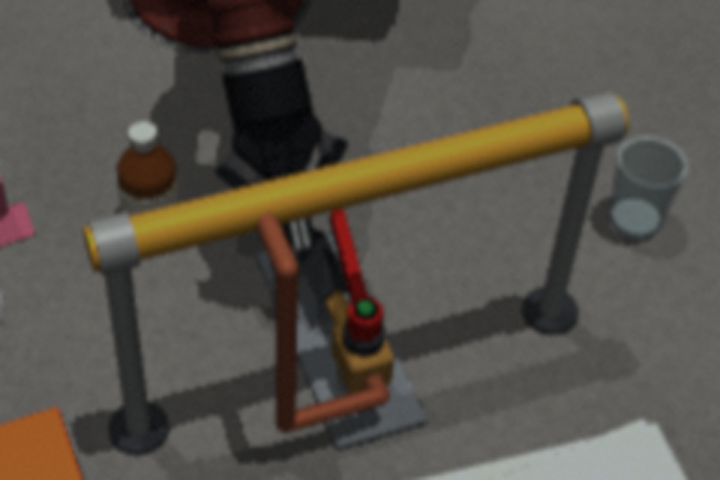

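The fingers at (298,238) are on the lever's -y side, and the lever runs (340,215) to (365,300). I'll work out the arc for the push.

```bash
cat >> h.py <<'E'
AX=np.array([.5945,.0562]); PSI=9.4
def push(th,r=.092,gap=0.,lean=40,z=.103):
    t=np.radians(th);s=np.radians(PSI)
    u=np.array([np.cos(t),np.sin(t)]);n=np.array([u[1],-u[0]])
    fx=np.array([np.cos(s),np.sin(s)]);ty=np.array([-fx[1],fx[0]])
    h=.0145*abs(n@ty)+.0084*abs(n@fx)
    c=AX+r*u-n*(.007+h+gap)
    return pose(lean,PSI,(*c,z))
E
python3 - <<'E'
from h import *
p0,M0=now()
for th in range(180,95,-5): p,M=push(th); print(th,p.round(4),*row(p,M))
E
```

```text
180 [0.4562 0.0259 0.1589] [ 0.0037  0.0205 -0.0037] [0.08 0.4  0.06]
175 [0.4545 0.0335 0.1589] [ 0.0034  0.0283 -0.004 ] [0.08 0.4  0.06]
170 [0.4535 0.0414 0.1589] [ 0.0036  0.0362 -0.0037] [0.08 0.4  0.06]
165 [0.4532 0.0495 0.1589] [ 0.0042  0.0443 -0.0029] [0.08 0.4  0.06]
160 [0.4536 0.0577 0.1589] [ 0.0054  0.0523 -0.0016] [0.08 0.4  0.06]
155 [0.4548 0.0659 0.1589] [0.007  0.0602 0.0003] [0.08 0.4  0.06]
150 [0.4568 0.0742 0.1589] [0.0091 0.068  0.0028] [0.08 0.4  0.06]
145 [0.4595 0.0823 0.1589] [0.0117 0.0756 0.0059] [0.08 0.4  0.06]
140 [0.4631 0.0902 0.1589] [0.0148 0.0828 0.0096] [0.08 0.4  0.06]
135 [0.4674 0.0978 0.1589] [0.0184 0.0897 0.0138] [0.08 0.4  0.06]
130 [0.4725 0.1051 0.1589] [0.0224 0.096  0.0185] [0.08 0.4  0.06]
125 [0.4784 0.1119 0.1589] [0.0269 0.1018 0.0238] [0.08 0.4  0.06]
120 [0.4849 0.1182 0.1589] [0.0317 0.1069 0.0295] [0.08 0.4  0.06]
115 [0.4921 0.1239 0.1589] [0.0369 0.1113 0.0356] [0.08 0.4  0.06]
110 [0.4999 0.1289 0.1589] [0.0424 0.1149 0.0421] [0.08 0.4  0.06]
105 [0.5082 0.1331 0.1589] [0.0482 0.1177 0.0489] [0.08 0.4  0.06]
100 [0.5169 0.1364 0.1589] [0.0541 0.1196 0.0558] [0.08 0.4  0.06]
```

```bash
python3 -m handwheel '[0,0.002,0.01,-0.003,0,0.3,0, 0,0.0037,0.0205,-0.0037,0,0.4,0, 0,0.0034,0.0283,-0.004,0,0.4,0, 0,0.0036,0.0362,-0.0037,0,0.4,0, 0,0.0042,0.0443,-0.0029,0,0.4,0, 0,0.0054,0.0523,-0.0016,0,0.4,0, 0,0.007,0.0602,0.0003,0,0.4,0, 0,0.0091,0.068,0.0028,0,0.4,0, 0,0.0117,0.0756,0.0059,0,0.4,0, 0,0.0148,0.0828,0.0096,0,0.4,0,0,0.0148,0.0828,0.0096,0,0.4,0]'
python3 - <<'E'
from h import *
p0,M0=now(); print(ctrl.get_obs()['contact_force'],p0)
for th in range(140,90,-5): p,M=push(th); print(th,p.round(4),*row(p,M))
im,d=ctrl.get_image('scene'); np.savez('s2.npz',im=im,d=d); im=im[180:340,220:460];cv2.imwrite('pics/s2z.png',cv2.resize(im,None,fx=3,fy=3,interpolation=cv2.INTER_CUBIC))
E
```

```text
t: 2.9
tool_pos: [0.4637, 0.0909, 0.1604]
tool_rot: [-0.073, 0.868, 0.154]
contact_force: [-0.6, -0.6, 0.7]
opening: -0.0002
[-0.60470735 -0.63556771  0.74175959] [0.46373066 0.09088533 0.16037045]
140 [0.4631 0.0902 0.1589] [ 0.0006 -0.0006 -0.0015] [0.1  0.17 0.01]
135 [0.4674 0.0978 0.1589] [0.0042 0.0063 0.0027] [0.1  0.17 0.01]
130 [0.4725 0.1051 0.1589] [0.0082 0.0126 0.0075] [0.1  0.17 0.01]
125 [0.4784 0.1119 0.1589] [0.0126 0.0184 0.0128] [0.1  0.17 0.01]
120 [0.4849 0.1182 0.1589] [0.0175 0.0235 0.0185] [0.1  0.17 0.01]
115 [0.4921 0.1239 0.1589] [0.0226 0.0279 0.0246] [0.1  0.17 0.01]
110 [0.4999 0.1289 0.1589] [0.0281 0.0315 0.0311] [0.1  0.17 0.01]
105 [0.5082 0.1331 0.1589] [0.0338 0.0343 0.0379] [0.1  0.17 0.01]
100 [0.5169 0.1364 0.1589] [0.0397 0.0362 0.0449] [0.1  0.17 0.01]
95 [0.5238 0.1387 0.1589] [0.0444 0.0373 0.0504] [0.1  0.17 0.01]
```

View pics/s2z.png

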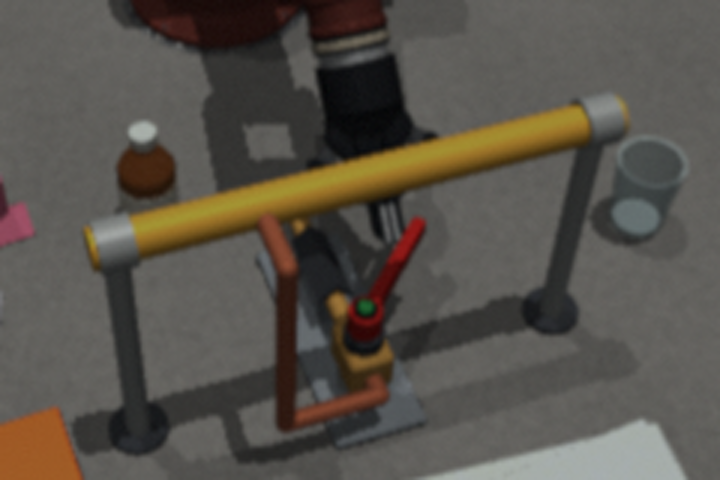

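The lever now points to (420,225), about 130-140°, following the fingers. Continuing at a slower pace.

```bash
python3 -m handwheel '[0,0.0042,0.0063,0.0027,0,0,0, 0,0.0082,0.0126,0.0075,0,0,0, 0,0.0126,0.0184,0.0128,0,0,0, 0,0.015,0.021,0.0157,0,0,0, 0,0.0175,0.0235,0.0185,0,0,0, 0,0.02,0.0257,0.0215,0,0,0, 0,0.0226,0.0279,0.0246,0,0,0,0,0.0248,0.0294,0.0272,0,0,0,0,0.0248,0.0294,0.0272,0,0,0,0,0.0248,0.0294,0.0272,0,0,0]'
python3 - <<'E'
from h import *
p0,M0=now(); print(ctrl.get_obs()['contact_force'],p0)
for th in range(114,86,-2): p,M=push(th); print(th,p.round(4),*row(p,M))
for n in('scene','top'):
    im,d=ctrl.get_image(n); X=cloud(n,d)
    m=hsvmask(im,172,3,170,60)&(X[...,2]>.09)&(X[...,2]<.14)&(abs(X[...,0]-.56)<.12)&(X[...,1]>.072)&(X[...,1]<.25)
    P=X[m]; c,a,lo,hi=line(P[:,:2]); print(n,len(P),c,np.degrees(np.arctan2(a[1],a[0])), np.degrees(np.arctan2(c[1]-AX[1],c[0]-AX[0])))
E
```

```text
t: 3.78
tool_pos: [0.4931, 0.1254, 0.1532]
tool_rot: [-0.071, 0.877, 0.154]
contact_force: [0.3, -0.2, -0.3]
opening: 0.0001
[ 0.30007099 -0.23053953 -0.26700265] [0.49311003 0.12539291 0.15316159]
114 [0.4936 0.1249 0.1589] [-0.0042 -0.0005  0.004 ] [-0.04 -0.38 -0.06]
112 [0.4967 0.127  0.1589] [-0.002   0.001   0.0066] [-0.04 -0.38 -0.06]
110 [0.4999 0.1289 0.1589] [0.0002 0.0023 0.0093] [-0.04 -0.38 -0.06]
108 [0.5032 0.1306 0.1589] [0.0024 0.0035 0.012 ] [-0.04 -0.38 -0.06]
106 [0.5065 0.1323 0.1589] [0.0047 0.0046 0.0147] [-0.04 -0.38 -0.06]
104 [0.5099 0.1338 0.1589] [0.007  0.0056 0.0175] [-0.04 -0.38 -0.06]
102 [0.5134 0.1352 0.1589] [0.0093 0.0064 0.0203] [-0.04 -0.38 -0.06]
100 [0.5169 0.1364 0.1589] [0.0117 0.007  0.0231] [-0.04 -0.38 -0.06]
98 [0.5198 0.1374 0.1589] [0.0136 0.0075 0.0255] [-0.04 -0.38 -0.06]
96 [0.5224 0.1383 0.1589] [0.0154 0.008  0.0276] [-0.04 -0.38 -0.06]
94 [0.5251 0.1391 0.1589] [0.0171 0.0083 0.0297] [-0.04 -0.38 -0.06]
92 [0.5278 0.1399 0.1589] [0.0189 0.0086 0.0319] [-0.04 -0.38 -0.06]
90 [0.5306 0.1405 0.1589] [0.0207 0.0088 0.034 ] [-0.04 -0.38 -0.06]
88 [0.5333 0.1411 0.1589] [0.0225 0.0089 0.0362] [-0.04 -0.38 -0.06]
scene 144 [0.56803314 0.11477017] -62.60257025668422 114.31740068579704
top 91 [0.54828416 0.14280598] 112.26020635331031 118.08586816262459
```

```bash
python3 -m handwheel '[0,-0.002,0.001,0.0066,0,-0.3,0, 0,-0.001,0.0017,0.008,0,-0.3,0, 0,0.0002,0.0023,0.0093,0,-0.3,0, 0,0.0013,0.0029,0.0106,0,-0.3,0, 0,0.0013,0.0029,0.0106,0,-0.3,0]'
python3 - <<'E'
from h import *
p0,M0=now(); print(ctrl.get_obs()['contact_force'],ctrl.get_obs()['wrist_torque'],p0)
for th in range(110,86,-1): p,M=push(th); print(th,p.round(4),*row(p,M))
E
```

```text
t: 4.3
tool_pos: [0.5015, 0.1296, 0.1588]
tool_rot: [-0.071, 0.872, 0.154]
contact_force: [-2.0, 0.5, -1.0]
opening: 0.0003
[-1.98509328  0.49539502 -1.02375086] [-0.19352373  0.67934693 -0.06504755] [0.50150346 0.12961627 0.15879817]
110 [0.4999 0.1289 0.1589] [-0.0012 -0.0005 -0.0012] [-0.03 -0.1  -0.04]
109 [0.5015 0.1298 0.1589] [-0.0001  0.0001  0.0001] [-0.03 -0.1  -0.04]
108 [0.5032 0.1306 0.1589] [0.0011 0.0007 0.0015] [-0.03 -0.1  -0.04]
107 [0.5048 0.1315 0.1589] [0.0022 0.0013 0.0028] [-0.03 -0.1  -0.04]
106 [0.5065 0.1323 0.1589] [0.0033 0.0018 0.0042] [-0.03 -0.1  -0.04]
105 [0.5082 0.1331 0.1589] [0.0045 0.0023 0.0056] [-0.03 -0.1  -0.04]
104 [0.5099 0.1338 0.1589] [0.0057 0.0028 0.007 ] [-0.03 -0.1  -0.04]
103 [0.5116 0.1345 0.1589] [0.0068 0.0032 0.0084] [-0.03 -0.1  -0.04]
102 [0.5134 0.1352 0.1589] [0.008  0.0036 0.0098] [-0.03 -0.1  -0.04]
101 [0.5151 0.1358 0.1589] [0.0092 0.0039 0.0112] [-0.03 -0.1  -0.04]
100 [0.5169 0.1364 0.1589] [0.0104 0.0042 0.0126] [-0.03 -0.1  -0.04]
99 [0.5185 0.137  0.1589] [0.0114 0.0045 0.0139] [-0.03 -0.1  -0.04]
98 [0.5198 0.1374 0.1589] [0.0123 0.0047 0.0149] [-0.03 -0.1  -0.04]
97 [0.5211 0.1379 0.1589] [0.0132 0.005  0.016 ] [-0.03 -0.1  -0.04]
96 [0.5224 0.1383 0.1589] [0.0141 0.0052 0.017 ] [-0.03 -0.1  -0.04]
95 [0.5238 0.1387 0.1589] [0.015  0.0054 0.0181] [-0.03 -0.1  -0.04]
94 [0.5251 0.1391 0.1589] [0.0158 0.0055 0.0191] [-0.03 -0.1  -0.04]
93 [0.5265 0.1395 0.1589] [0.0167 0.0057 0.0202] [-0.03 -0.1  -0.04]
92 [0.5278 0.1399 0.1589] [0.0176 0.0058 0.0213] [-0.03 -0.1  -0.04]
91 [0.5292 0.1402 0.1589] [0.0185 0.0059 0.0223] [-0.03 -0.1  -0.04]
90 [0.5306 0.1405 0.1589] [0.0194 0.006  0.0234] [-0.03 -0.1  -0.04]
89 [0.5319 0.1408 0.1589] [0.0203 0.0061 0.0245] [-0.03 -0.1  -0.04]
88 [0.5333 0.1411 0.1589] [0.0213 0.0061 0.0256] [-0.03 -0.1  -0.04]
87 [0.5347 0.1414 0.1589] [0.0222 0.0062 0.0267] [-0.03 -0.1  -0.04]
```

```bash
python3 -m handwheel '[0,0.0022,0.0013,0.0028,0,0,0, 0,0.0033,0.0018,0.0042,0,0,0, 0,0.0039,0.002,0.0049,0,0,0,0,0.0039,0.002,0.0049,0,0,0]'
python3 -m handwheel '[0,0.0006,0.0003,0.0007,0,0,0, 0,0.0012,0.0005,0.0014,0,0,0, 0,0.0012,0.0005,0.0014,0,0,0]'

```

```text
t: 4.63
tool_pos: [0.5076, 0.1326, 0.1593]
tool_rot: [-0.071, 0.872, 0.154]
contact_force: [-2.8, -0.3, -1.2]
opening: 0.0001
t: 4.88
tool_pos: [0.5093, 0.1333, 0.1594]
tool_rot: [-0.071, 0.871, 0.154]
contact_force: [-2.1, -1.6, -1.6]
opening: -0.0
```

```bash

python3 -m handwheel '[0,0.0006,0.0002,0.0007,0,0,0, 0,0.0012,0.0004,0.0014,0,0,0, 0,0.0012,0.0004,0.0014,0,0,0]'
python3 -m handwheel '[0,0.0006,0.0002,0.0007,0,0,0, 0,0.0012,0.0004,0.0014,0,0,0, 0,0.0012,0.0004,0.0014,0,0,0]'
python3 -m handwheel '[0,0.0006,0.0002,0.0007,0,0,0, 0,0.0012,0.0003,0.0014,0,0,0, 0,0.0012,0.0003,0.0014,0,0,0]'

```

```text
t: 5.13
tool_pos: [0.5111, 0.134, 0.1595]
tool_rot: [-0.071, 0.871, 0.154]
contact_force: [-1.0, -1.2, -1.6]
opening: 0.0003
t: 5.38
tool_pos: [0.5129, 0.1347, 0.1594]
tool_rot: [-0.071, 0.871, 0.154]
contact_force: [-1.0, -0.8, -1.4]
opening: 0.0003
t: 5.63
tool_pos: [0.5147, 0.1353, 0.1595]
tool_rot: [-0.071, 0.871, 0.154]
contact_force: [-0.6, -1.2, -1.5]
opening: 0.0
```

```bash

python3 -m handwheel '[0,0.0006,0.0002,0.0007,0,0,0, 0,0.0012,0.0003,0.0014,0,0,0, 0,0.0012,0.0003,0.0014,0,0,0]'
python3 -m handwheel '[0,0.0006,0.0002,0.0007,0,0,0, 0,0.0012,0.0003,0.0014,0,0,0, 0,0.0012,0.0003,0.0014,0,0,0]'
python3 - <<'E'
from h import *
for n in('scene','top'):
    im,d=ctrl.get_image(n); X=cloud(n,d)
    m=hsvmask(im,172,3,170,60)&(X[...,2]>.09)&(X[...,2]<.14)&(abs(X[...,0]-.56)<.12)&(X[...,1]>.072)&(X[...,1]<.25)
    P=X[m]; c,a,lo,hi=line(P[:,:2]); print(n,len(P),c,np.degrees(np.arctan2(a[1],a[0])), np.degrees(np.arctan2(c[1]-AX[1],c[0]-AX[0])))
    if n=='scene': im=im[180:340,220:460];cv2.imwrite('pics/s3z.png',cv2.resize(im,None,fx=3,fy=3,interpolation=cv2.INTER_CUBIC))
E

```

```text
t: 5.88
tool_pos: [0.5164, 0.1359, 0.1594]
tool_rot: [-0.071, 0.871, 0.154]
contact_force: [-2.0, -0.1, -1.2]
opening: 0.0002
t: 6.13
tool_pos: [0.5182, 0.1365, 0.1595]
tool_rot: [-0.071, 0.871, 0.154]
contact_force: [-1.8, -1.1, -1.0]
opening: -0.0003
scene 180 [0.58433177 0.12393675] -79.08830955214235 98.5371523435531h.py:21: RuntimeWarning: Mean of empty slice.
  c=P.mean(0); w=P-c; U,S,V=np.linalg.svd(w,full_matrices=False); a=V[0]
  ret = um.true_divide(
Traceback (most recent call last):
  File "h.py", line 21, in line
    c=P.mean(0); w=P-c; U,S,V=np.linalg.svd(w,full_matrices=False); a=V[0]
                                                                      ~^^^
IndexError: index 0 is out of bounds for axis 0 with size 0
```

View pics/s3z.png

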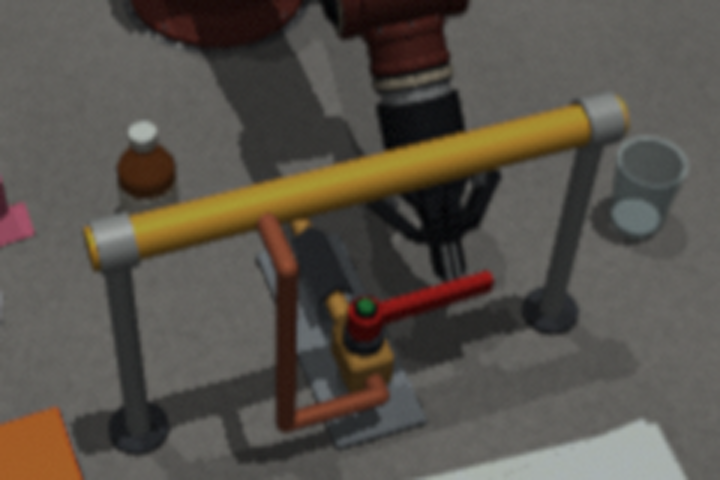

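The lever sits at about 99-100°, at (490,282), with the fingertips against it and no stop felt yet. Continuing.

```bash

python3 -m handwheel '[0,0.0006,0.0002,0.0007,0,0,0, 0,0.0012,0.0003,0.0014,0,0,0, 0,0.0012,0.0003,0.0014,0,0,0]'
python3 -m handwheel '[0,0.0006,0.0001,0.0007,0,0,0, 0,0.0012,0.0003,0.0014,0,0,0, 0,0.0012,0.0003,0.0014,0,0,0]'

```

```text
t: 6.48
tool_pos: [0.52, 0.1371, 0.1594]
tool_rot: [-0.071, 0.871, 0.154]
contact_force: [-2.4, -1.4, -0.4]
opening: -0.0001
t: 6.73
tool_pos: [0.521, 0.1376, 0.1588]
tool_rot: [-0.071, 0.874, 0.154]
contact_force: [-11.7, -5.4, 6.9]
opening: 0.0
```

```bash

python3 -m handwheel '[0,0.0004,0.0001,0.0005,0,0,0, 0,0.0004,0.0001,0.0005,0,0,0]'

```

```text
t: 6.9
tool_pos: [0.5212, 0.1377, 0.1586]
tool_rot: [-0.072, 0.875, 0.154]
contact_force: [-16.1, -5.8, 8.4]
opening: 0.0002
```

```bash

python3 -m handwheel '[0,0.0005,0.0001,0.0006,0,0,0, 0,0.0005,0.0001,0.0006,0,0,0, 0,0.0005,0.0001,0.0006,0,0,0]'
python3 - <<'E'
from h import *
o=ctrl.get_obs(); print(o['q'])
p0,M0=now()
print(M0.round(3))
for tgt in [(-.03,0,.0),(-.09,0,.02)]:
    s=np.radians(PSI); dx=tgt[0]*np.array([np.cos(s),np.sin(s),0])+[0,0,tgt[2]]
    print(row(p0+dx,M0))
E

```

```text
t: 7.15
tool_pos: [0.5215, 0.1379, 0.1584]
tool_rot: [-0.072, 0.876, 0.154]
contact_force: [-21.0, -8.0, 11.9]
opening: 0.0001
[ 0.10584317 -0.28756828  2.26531506  0.0827258   0.47355657 -1.68946561]
[[ 0.63  -0.164  0.759]
 [ 0.105  0.986  0.126]
 [-0.77   0.     0.638]]
(array([-0.0192,  0.    , -0.0231]), array([0., 0., 0.]))
(array([-0.0729,  0.    , -0.0565]), array([0., 0., 0.]))
```

```bash

python3 -m handwheel '[0,-0.005,0,-0.006,0,0,0, 0,-0.019,0,-0.023,0,0,0, 0,-0.073,0,-0.057,0,0,0, 0,-0.073,0,-0.057,0,0,0, 0,-0.073,0,-0.057,0,0,0]'
python3 - <<'E'
from h import *
gy=-7.9
# hover: tool pointing straight down over guard, jaws along fin's y
p0,M0=now(); print(p0)
for fl,ps in((1,gy),(1,gy+180)):
    p,M=pose(0,ps,(.469,-.2995,.056+.12),ahead=.054,flip=fl); print(p,row(p,M))
for n in('scene','top'):
    im,d=ctrl.get_image(n); X=cloud(n,d); np.savez(n+'4.npz',im=im,d=d)
    cv2.imwrite(f'pics/{n}4.png',im)
E

```

```text
t: 7.57
tool_pos: [0.4322, 0.1235, 0.1818]
tool_rot: [-0.07, 0.862, 0.154]
contact_force: [1.2, 0.5, 0.3]
opening: -0.0
[0.4321966  0.12346296 0.18182848]
[ 0.469  -0.2995  0.23  ] (array([-0.0582, -0.4233,  0.0064]), array([16.58, 40.16, -6.15]))
[ 0.469  -0.2995  0.23  ] (array([-0.0582, -0.4233,  0.0064]), array([-153.44,    8.66,   56.57]))
```

View pics/scene4.png

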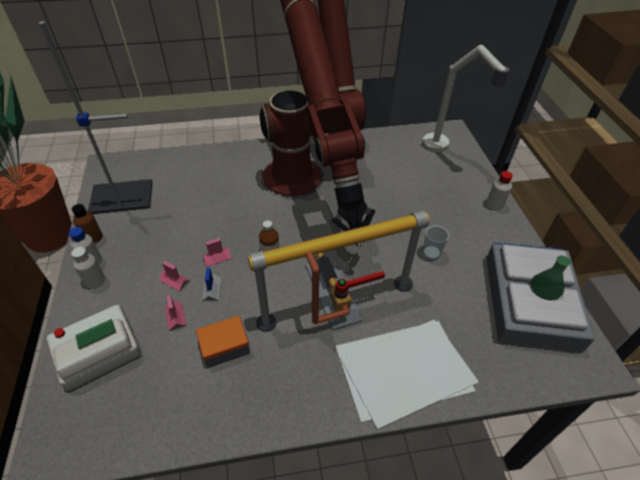

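View pics/top4.png

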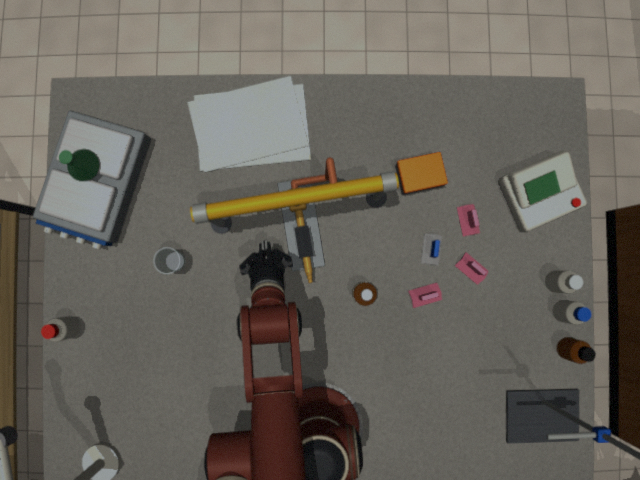

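Top view: the rail is clear of the arm at (305,242), and the lever is shut and hidden under the pipe. In the scene view it points to (383,275). Bystanders haven't moved. Next I'll fit the guard and rail shapes.

```bash
cat > fit.py <<'E'
from h import *
from scipy.optimize import least_squares
def vfit(P,c0,yaw0,zr,L=.08):
    """P points on outer inverted V; fit (x,y,yaw,dz)"""
    def res(q):
        s=np.radians(q[2]); a=np.array([np.cos(s),np.sin(s)]); w=P[:,:2]-q[:2]
        v=-w[:,0]*a[1]+w[:,1]*a[0]
        return (P[:,2]-(zr+q[3]-abs(v)))/np.sqrt(2)
    r=least_squares(lambda q:np.r_[res(q),(q[0]-c0[0])*0.01],[*c0,yaw0,0],x_scale=[.01,.01,5,.005],loss='soft_l1',f_scale=.003)
    q=r.x; s=np.radians(q[2]); a=np.array([np.cos(s),np.sin(s)])
    e=(P[:,:2]-q[:2])@a; return q,a,e,res(q)
if __name__=='__main__':
  for n in('scene','top'):
    z=np.load(n+'4.npz'); im,d=z['im'],z['d']; X=cloud(n,d); 
    s=np.radians(PSI); rc=AX-.11*np.array([np.cos(s),np.sin(s)])
    H=cv2.cvtColor(im,cv2.COLOR_BGR2HSV)
    w=X[...,:2]-rc; la=w@[np.cos(s),np.sin(s)]; lv=w@[-np.sin(s),np.cos(s)]
    dark=(H[...,2]<75)&(H[...,1]<100)
    m=dark&(abs(la)<.055)&(abs(lv)<.025)&(X[...,2]>.047)&(X[...,2]<.08)
    q,a,e,r=vfit(X[m],rc,PSI,.07); mid=(np.percentile(e,1)+np.percentile(e,99))/2
    print(n,'rail nominal',rc.round(4),m.sum(),'fit',q.round(4),'ends',np.percentile(e,[0,1,99,100]).round(4),'centre',(q[:2]+mid*a).round(4),'rms',r.std().round(4))
    # guard
    gc=np.array([.469,-.2995]); gy=np.radians(-7.9); w=X[...,:2]-gc; la=w@[np.cos(gy),np.sin(gy)]; lv=w@[-np.sin(gy),np.cos(gy)]
    fin=hsvmask(im,100,125,110,30)&(abs(la)<.04)&(abs(lv)<.03)&(X[...,2]>.02)
    P=X[fin&(X[...,2]>.069)]; c,a2,lo,hi=line(P[:,:2]); print('fin top',len(P),P.mean(0).round(4),'mid',(c+a2*(lo+hi)/2).round(4),np.degrees(np.arctan2(a2[1],a2[0])),lo,hi)
    m=(H[...,1]<60)&(abs(la)<.05)&(abs(lv)<.03)&(X[...,2]>.006)&(X[...,2]<.035)
    q,a,e,r=vfit(X[m],gc,-7.9,.0267); mid=(np.percentile(e,2)+np.percentile(e,98))/2
    print('guard',m.sum(),'fit',q.round(4),np.percentile(e,[0,2,98,100]).round(4),'centre',(q[:2]+mid*a).round(4),r.std().round(4))
    S={'scene':(slice(245,315),slice(180,360)),'top':(slice(190,300),slice(270,450))}[n]
    mm=im.copy(); cv2.imwrite(f'pics/{n}4z.png',cv2.resize(mm[S],None,fx=4.4,fy=4.4,interpolation=cv2.INTER_CUBIC))
E
python3 fit.py
```

```text
scene rail nominal [0.486  0.0382] 278 fit [ 4.8600e-01  3.8000e-02  9.2352e+00 -1.0000e-04] ends [-0.0455 -0.039   0.0425  0.0433] centre [0.4877 0.0383] rms 0.0017
fin top 63 [ 0.4714 -0.3     0.0742] mid [ 0.4703 -0.2998] -5.925126688284166 -0.024335133412423913 0.022190694352998874
guard 237 fit [ 4.6900e-01 -2.9980e-01 -8.3981e+00 -3.0000e-04] [-0.0397 -0.0376  0.0401  0.0429] centre [ 0.4703 -0.3   ] 0.002
top rail nominal [0.486  0.0382] 427 fit [ 4.8600e-01  3.7700e-02  9.8286e+00 -4.0000e-04] ends [-0.0389 -0.0382  0.0387  0.049 ] centre [0.4862 0.0378] rms 0.0024
fin top 82 [ 0.4668 -0.2993  0.075 ] mid [ 0.4671 -0.2994] 172.19624694152523 -0.021170819124562732 0.020425453613161636
guard 304 fit [ 4.6900e-01 -3.0130e-01 -7.7489e+00 -1.0000e-03] [-0.0479 -0.0406  0.0375  0.0463] centre [ 0.4675 -0.3011] 0.0028
```

```bash
python3 - <<'E'
from h import *
p0,M0=now()
p,M=pose(0,-8,(.469,-.3,.056),ahead=.054)
for t in ((.43,.11,.30),(.465,-.2,.31),(p[0],p[1],.23)):
    print(row(np.array(t),M))
E
```

```text
(array([-0.0948, -0.0126,  0.0723]), array([16.66, 40.02, -6.16]))
(array([-0.113 , -0.3241,  0.0666]), array([16.66, 40.02, -6.16]))
(array([-0.0601, -0.4235,  0.0054]), array([16.66, 40.02, -6.16]))
```

```bash
python3 -m handwheel '[0,-0.095,-0.013,0.072,0,0,0, 0,-0.095,-0.013,0.072,0,0,0, 0.1,-0.095,-0.013,0.072,0,0,0, 0.5,-0.113,-0.324,0.067,16.7,40,-6.2, 0.5,-0.113,-0.324,0.067,16.7,40,-6.2, 0.5,-0.113,-0.324,0.067,16.7,40,-6.2, 0.5,-0.113,-0.324,0.067,16.7,40,-6.2, 0.5,-0.113,-0.324,0.067,16.7,40,-6.2, 0.5,-0.113,-0.324,0.067,16.7,40,-6.2, 0.5,-0.113,-0.324,0.067,16.7,40,-6.2, 0.5,-0.113,-0.324,0.067,16.7,40,-6.2, 0.5,-0.113,-0.324,0.067,16.7,40,-6.2]'
python3 - <<'E'
from h import *
p,M=pose(0,-8,(.469,-.3,.056),ahead=.054)
p[2]=.22
print(row(p,M))
E
```

```text
t: 8.67
tool_pos: [0.4673, -0.2045, 0.3066]
tool_rot: [0.113, 1.575, -0.116]
contact_force: [0.4, 0.4, 0.1]
opening: 0.0427
(array([ 0.0867, -0.094 ,  0.0161]), array([-0.32, -0.43,  0.14]))
```

```bash
python3 -m handwheel '[0.5,0.087,-0.094,0.016,-0.3,0,0, 0.5,0.087,-0.094,0.016,-0.3,0,0, 0.5,0.087,-0.094,0.016,-0.3,0,0, 0.5,0.087,-0.094,0.016,-0.3,0,0, 0.5,0.087,-0.094,0.016,-0.3,0,0, 0.5,0.087,-0.094,0.016,-0.3,0,0]'
python3 - <<'E'
from h import *
p,M=pose(0,-8,(.469,-.3,.056),ahead=.054)
print(row(p,M))
for n in('scene','top'):
    im,d=ctrl.get_image(n)
    S={'scene':(slice(180,330),slice(140,300)),'top':(slice(190,310),slice(360,500))}[n]
    cv2.imwrite(f'pics/{n}5z.png',cv2.resize(im[S],None,fx=4,fy=4,interpolation=cv2.INTER_CUBIC))
E
```

```text
t: 9.17
tool_pos: [0.4683, -0.295, 0.2205]
tool_rot: [0.106, 1.575, -0.107]
contact_force: [-0.4, -0.5, 0.7]
opening: 0.0428
(array([ 0.1105, -0.0047,  0.0021]), array([ 0.25, -0.38,  0.05]))
```

View pics/scene5z.png

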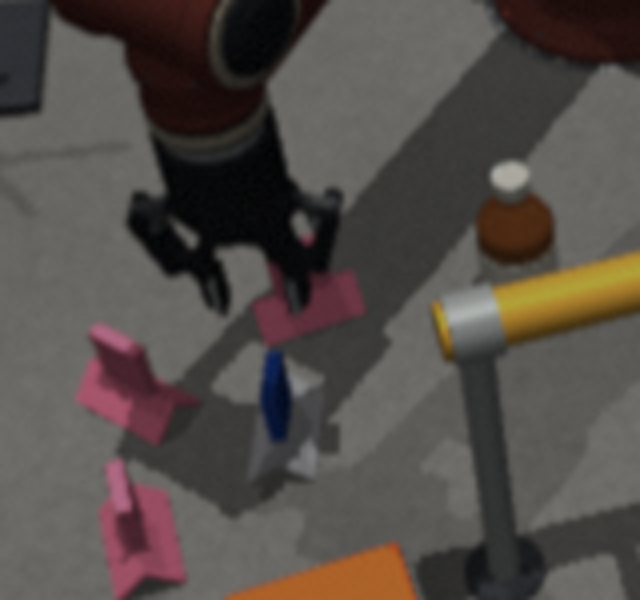

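The open jaws are above the blue fin at (275,395 in the crop). I'll descend in two steps.

```bash
python3 -m handwheel '[0.5,0.035,0,0,0,0,0, 0.5,0.06,0,0,0,0,0, 0.5,0.06,0,0,0,0,0, 0.5,0.06,0,0,0,0,0]'
python3 - <<'E'
from h import *
p,M=pose(0,-8,(.469,-.3,.056),ahead=.054)
print(row(p,M))
E
```

```text
t: 9.6
tool_pos: [0.4673, -0.2943, 0.1612]
tool_rot: [0.105, 1.575, -0.106]
contact_force: [1.2, -0.8, 0.3]
opening: 0.0427
(array([ 0.0512, -0.0053,  0.0028]), array([ 0.32, -0.39,  0.08]))
```

```bash
python3 -m handwheel '[0.5,0.005,-0.005,0.003,0.3,-0.4,0, 0.5,0.03,-0.005,0.003,0.3,-0.4,0, 0.5,0.05,-0.005,0.003,0.3,-0.4,0, 0.5,0.051,-0.005,0.003,0.3,-0.4,0, 0.5,0.051,-0.005,0.003,0.3,-0.4,0]'
python3 - <<'E'
from h import *
p,M=pose(0,-8,(.469,-.3,.056),ahead=.054)
print(row(p,M))
for n in('scene',):
    im,d=ctrl.get_image(n)
    S={'scene':(slice(180,330),slice(140,300)),'top':(slice(190,310),slice(360,500))}[n]
    cv2.imwrite(f'pics/{n}6z.png',cv2.resize(im[S],None,fx=4,fy=4,interpolation=cv2.INTER_CUBIC))
E
```

```text
t: 10.02
tool_pos: [0.4696, -0.3011, 0.1108]
tool_rot: [0.108, 1.567, -0.112]
contact_force: [-0.2, 0.4, 0.6]
opening: 0.0424
(array([ 0.0008,  0.001 , -0.0008]), array([-0.06,  0.09,  0.14]))
```

View pics/scene6z.png

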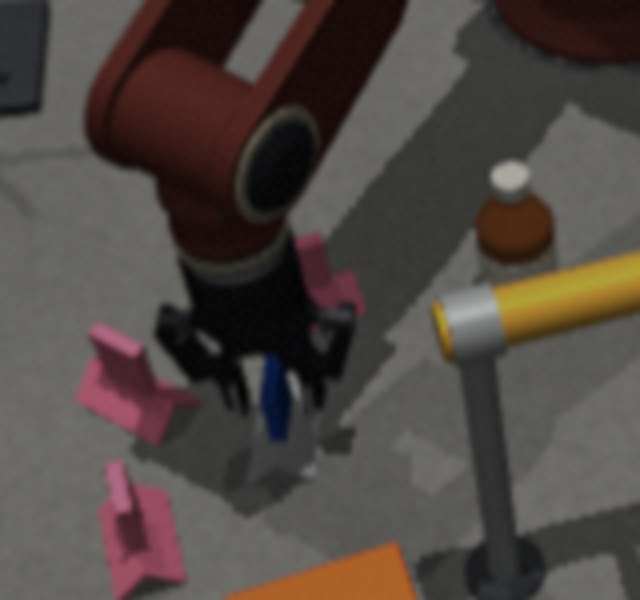

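The jaws straddle the blue fin at (275,400 in the crop). Closing.

```bash
python3 -m handwheel '[0.3,0.001,0.001,-0.001,0,0,0, 0.1,0.001,0.001,-0.001,0,0,0, 0,0.001,0.001,-0.001,0,0,0, 0,0.001,0.001,-0.001,0,0,0, 0,0.001,0.001,-0.001,0,0,0, 0,0.001,0.001,-0.001,0,0,0]' 40
python3 -m handwheel '[0,-0.03,0,0,0,0,0, 0,-0.07,0,0,0,0,0, 0,-0.11,0,0,0,0,0, 0,-0.15,0,0,0,0,0, 0,-0.18,0,0,0,0,0, 0,-0.18,0,0,0,0,0, 0,-0.18,0,0,0,0,0]' 40
python3 - <<'E'
from h import *
p0,M0=now(); print(p0,M0.round(3))
for n in('scene','top'):
    im,d=ctrl.get_image(n); np.savez(n+'7.npz',im=im,d=d); cv2.imwrite(f'pics/{n}7.png',im)
gp,_=pose(0,9.4,(.486,.038,.20),ahead=.054); M=_
print(gp,row(gp,M))
E
```

```text
t: 10.57
tool_pos: [0.4692, -0.3004, 0.1106]
tool_rot: [0.108, 1.565, -0.113]
contact_force: [-0.8, 0.2, 6.5]
opening: 0.0112
t: 11.15
tool_pos: [0.4688, -0.2998, 0.2913]
tool_rot: [0.107, 1.564, -0.114]
contact_force: [-0.9, 0.7, -1.9]
opening: 0.0113
[ 0.46880302 -0.29979282  0.29130772] [[ 0.004  0.14   0.99 ]
 [-0.005  0.99  -0.14 ]
 [-1.    -0.004  0.005]]
[0.486 0.038 0.254] (array([ 0.0328,  0.336 , -0.0289]), array([-17.46,  -0.11,  -0.  ]))
```

View pics/scene7.png

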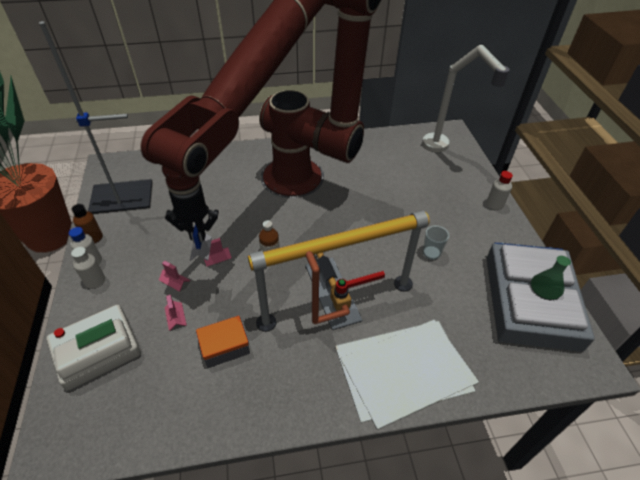

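The guard is held at (197,238). I'll measure it in the hand.

```bash
python3 - <<'E'
from h import *
from fit import vfit
z=np.load('scene7.npz'); im,d=z['im'],z['d']; X=cloud('scene',d)
c=np.array([.469,-.3]); g=np.radians(-8); w=X[...,:2]-c; la=w@[np.cos(g),np.sin(g)]; lv=w@[-np.sin(g),np.cos(g)]
H=cv2.cvtColor(im,cv2.COLOR_BGR2HSV)
m=(abs(la)<.055)&(abs(lv)<.035)&(X[...,2]>.17)&(X[...,2]<.207)&~hsvmask(im,100,125,110,30)
q,a,e,r=vfit(X[m],c,-8,.2077); print(m.sum(),q.round(4),np.percentile(e,[0,2,50,98,100]).round(4),r.std())
# pitch: residual vs e
print(np.polyfit(e,r*1.414,1))
cv2.imwrite('pics/s7z.png',cv2.resize(np.where(m[...,None],np.uint8([0,255,0]),im)[190:270,150:250],None,fx=6,fy=6,interpolation=cv2.INTER_NEAREST))
E
```

```text
299 [ 4.6900e-01 -2.9980e-01 -7.5176e+00 -1.2000e-03] [-0.0412 -0.0366  0.0142  0.0404  0.0435] 0.0016026750074177782
[-4.47670945e-03 -1.03336879e-05]
```

View pics/s7z.png

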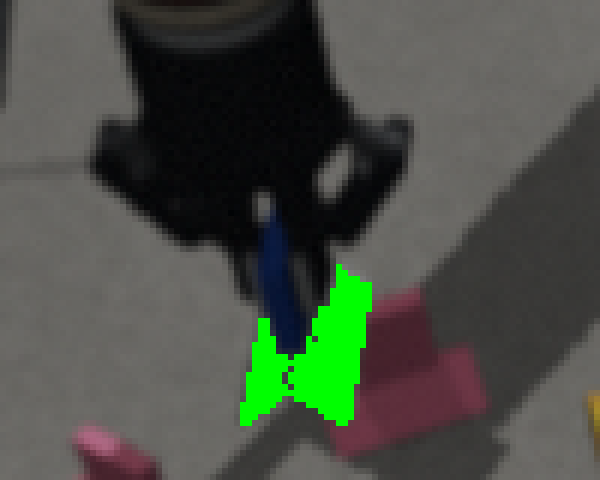

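```bash
python3 -m handwheel '[0,0,0.1,-0.02,-6,0,0, 0,0,0.1,-0.02,-6,0,0, 0,0.01,0.336,-0.029,-17.4,0,0, 0,0.01,0.336,-0.029,-17.4,0,0, 0,0.01,0.336,-0.029,-17.4,0,0, 0,0.01,0.336,-0.029,-17.4,0,0, 0,0.01,0.336,-0.029,-17.4,0,0, 0,0.01,0.336,-0.029,-17.4,0,0, 0,0.01,0.336,-0.029,-17.4,0,0, 0,0.01,0.336,-0.029,-17.4,0,0, 0,0.01,0.336,-0.029,-17.4,0,0, 0,0.01,0.336,-0.029,-17.4,0,0]'
python3 - <<'E'
from h import *
p,M=pose(0,9.4,(.486,.038,.136),ahead=.054)
print(row(p,M))
E
```

```text
t: 12.25
tool_pos: [0.4862, 0.0364, 0.2769]
tool_rot: [-0.129, 1.569, 0.125]
contact_force: [-0.1, 1.0, -1.3]
opening: 0.0114
(array([0.0869, 0.0019, 0.0003]), array([-0.14, -0.13,  0.13]))
```

```bash
python3 -m handwheel '[0,0.03,0.001,0,-0.1,-0.1,0, 0,0.06,0.0015,0,-0.1,-0.1,0, 0,0.08,0.0015,0,-0.1,-0.1,0, 0,0.087,0.0015,0,-0.1,-0.1,0, 0,0.087,0.0015,0,-0.1,-0.1,0, 0,0.087,0.0015,0,-0.1,-0.1,0]'
python3 - <<'E'
from h import *
p,M=pose(0,9.4,(.486,.038,.136),ahead=.054)
print(row(p,M))
for n in('scene','top'):
    im,d=ctrl.get_image(n); np.savez(n+'8.npz',im=im,d=d)
    S={'scene':(slice(190,340),slice(240,440)),'top':(slice(150,300),slice(220,400))}[n]
    cv2.imwrite(f'pics/{n}8z.png',cv2.resize(im[S],None,fx=4,fy=4,interpolation=cv2.INTER_CUBIC))
E
```

```text
t: 12.75
tool_pos: [0.4868, 0.0377, 0.1919]
tool_rot: [-0.13, 1.564, 0.126]
contact_force: [0.2, -0.3, -1.1]
opening: 0.0113
(array([ 0.0019,  0.0004, -0.0008]), array([-0.06,  0.14,  0.15]))
```

View pics/scene8z.png

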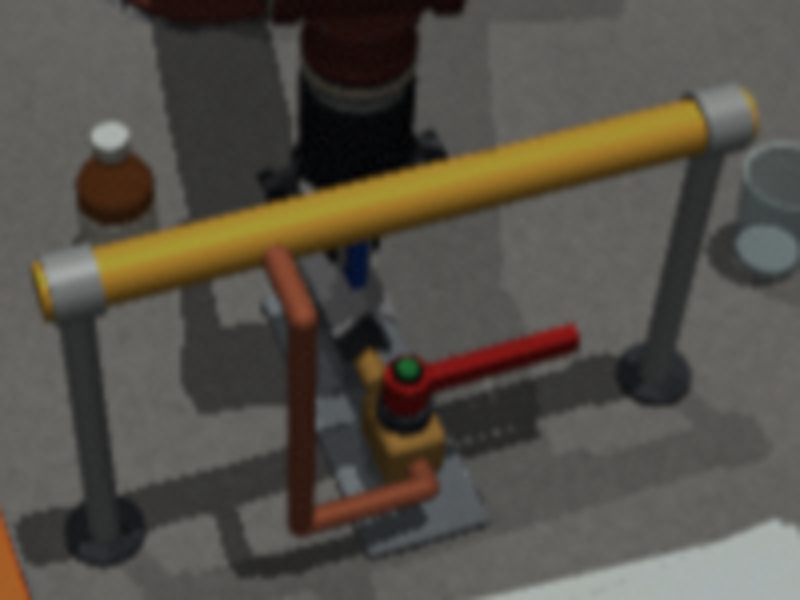

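View pics/top8z.png

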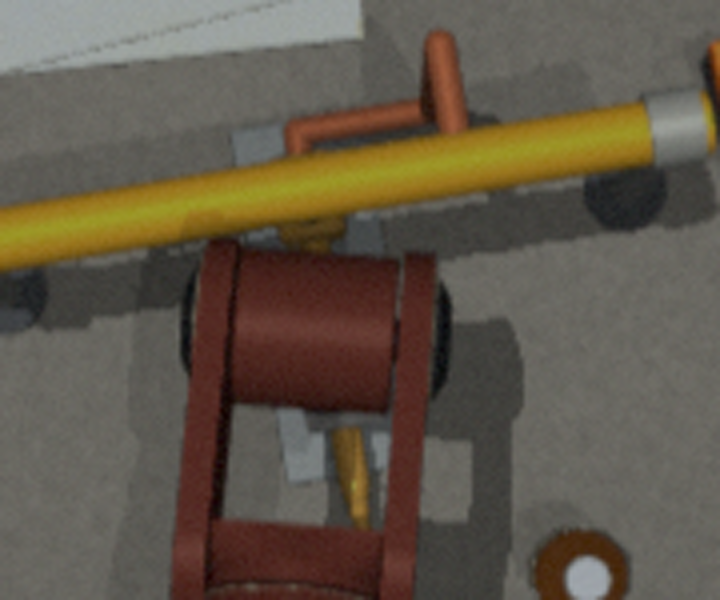

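The guard is above the rail. In the top view the wrist housing edge at about (320,250) is near the pipe, so I'll check clearance before lowering.

```bash
python3 - <<'E'
from h import *
s=np.radians(PSI)
for n in('top','scene'):
    z=np.load(n+'8.npz'); im,d=z['im'],z['d']; X=cloud(n,d); w=X[...,:2]-AX
    sx=w@[np.cos(s),np.sin(s)]; sy=w@[-np.sin(s),np.cos(s)]
    notp=~hsvmask(im,15,35,110,30)
    for z0,z1 in((.17,.22),(.22,.26),(.26,.3),(.3,.34),(.34,.4),(.4,.5)):
        m=notp&(d>0)&(X[...,2]>z0)&(X[...,2]<z1)&(abs(sy)<.12)&(sx>-.25)&(sx<-.042)
        if m.sum()>5: print(n,z0,m.sum(),np.percentile(sx[m],[50,98,100]).round(4))
E
```

```text
top 0.26 6 [-0.1444 -0.1426 -0.1424]
top 0.34 41 [-0.1503 -0.0614 -0.06  ]
top 0.4 4707 [-0.1435 -0.0725 -0.0588]
scene 0.17 116 [-0.1039 -0.0962 -0.0936]
scene 0.22 188 [-0.0971 -0.0711 -0.0686]
scene 0.26 393 [-0.0793 -0.0698 -0.0678]
scene 0.3 321 [-0.079  -0.0711 -0.0696]
scene 0.34 686 [-0.0793 -0.0573 -0.0536]
scene 0.4 3402 [-0.1468 -0.063  -0.0539]
```

```bash
python3 -m handwheel '[0,0.008,0.0003,-0.001,0,0.1,0.1, 0,0.016,0.0003,-0.001,0,0.1,0.1, 0,0.022,0.0003,-0.001,0,0.1,0.1, 0,0.026,0.0003,-0.001,0,0.1,0.1, 0,0.026,0.0003,-0.001,0,0.1,0.1, 0,0.026,0.0003,-0.001,0,0.1,0.1]'
python3 -m handwheel '[0,0.001,0,0,0,0,0, 0,0.002,0,0,0,0,0, 0,0.002,0,0,0,0,0]'

```

```text
t: 13.35
tool_pos: [0.4852, 0.0389, 0.1647]
tool_rot: [-0.13, 1.568, 0.129]
contact_force: [-0.1, -0.8, -1.9]
opening: 0.0116
t: 13.6
tool_pos: [0.4856, 0.0388, 0.1634]
tool_rot: [-0.13, 1.566, 0.129]
contact_force: [0.1, -0.3, -1.7]
opening: 0.0117
```

```bash

python3 -m handwheel '[0,0.001,-0.0006,0,0,0,0, 0,0.002,-0.0006,0,0,0,0, 0,0.002,-0.0006,0,0,0,0]'
python3 -m handwheel '[0,0.001,0,0,0,0,0, 0,0.002,0,0,0,0,0, 0,0.002,0,0,0,0,0]'

```

```text
t: 13.85
tool_pos: [0.4855, 0.0382, 0.1611]
tool_rot: [-0.13, 1.567, 0.129]
contact_force: [-0.2, -0.1, -1.9]
opening: 0.0116
t: 14.1
tool_pos: [0.4857, 0.0381, 0.1597]
tool_rot: [-0.13, 1.566, 0.129]
contact_force: [-1.2, -0.2, 0.8]
opening: 0.0113
```

```bash

python3 -m handwheel '[0,0.001,0,0,0,0,0, 0,0.0015,0,0,0,0,0, 0,0.0015,0,0,0,0,0]'
python3 - <<'E'
from h import *
print(ctrl.get_obs()['wrist_torque'])
im,d=ctrl.get_image('scene'); cv2.imwrite('pics/s9z.png',cv2.resize(im[240:320,290:390],None,fx=7,fy=7,interpolation=cv2.INTER_CUBIC))
E
```

```text
t: 14.35
tool_pos: [0.4859, 0.0381, 0.1596]
tool_rot: [-0.13, 1.567, 0.129]
contact_force: [-6.4, -0.6, 9.9]
opening: 0.0115
[0.07903737 1.00460252 0.00940963]
```

View pics/s9z.png

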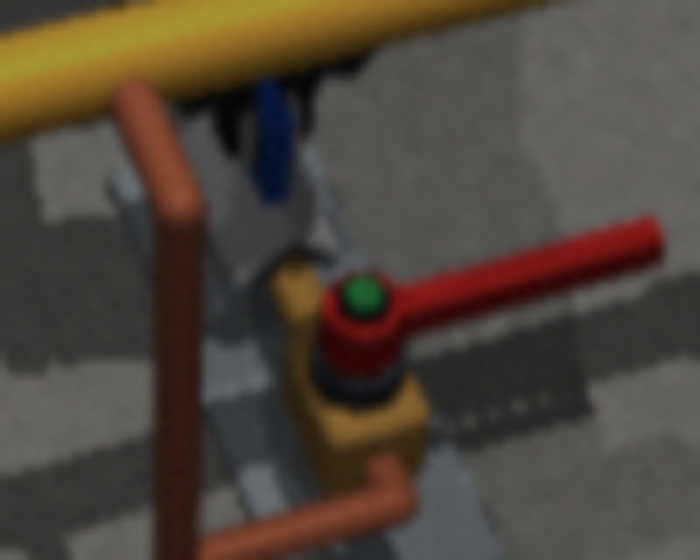

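The guard is seated at the expected height (TCP z 0.1596, reaction 10 N). Only a thin strip of dark rail shows at its end, about (300,255). I'll ease off the force, open, and withdraw straight up.

```bash

python3 -m handwheel '[0,-0.001,0,0,0,0,0, 0,-0.001,0,0,0,0,0]'
python3 -m handwheel '[0.1,0,0,0,0,0,0, 0.25,0,0,0,0,0,0, 0.4,0,0,0,0,0,0, 0.4,0,0,0,0,0,0,0.4,0,0,0,0,0,0, 0.4,-0.01,0,0,0,0,0, 0.4,-0.03,0,0,0,0,0, 0.4,-0.06,0,0,0,0,0, 0.4,-0.1,0,0,0,0,0, 0.4,-0.14,0,0,0,0,0, 0.4,-0.16,0,0,0,0,0]'
python3 - <<'E'
from h import *
p0,M0=now(); print(row((.36,.25,.33),M0))
E
```

```text
t: 14.57
tool_pos: [0.4858, 0.0381, 0.1597]
tool_rot: [-0.13, 1.566, 0.129]
contact_force: [-2.5, -0.6, 6.6]
opening: 0.0116
t: 15.48
tool_pos: [0.4867, 0.0382, 0.3254]
tool_rot: [-0.131, 1.558, 0.128]
contact_force: [0.6, 0.4, 1.4]
opening: 0.0343
(array([-0.0059,  0.2297, -0.0902]), array([0., 0., 0.]))
```

```bash

python3 -m handwheel '[0.4,-0.006,0.23,-0.09,0,0,0, 0.4,-0.006,0.23,-0.09,0,0,0, 0.4,-0.006,0.23,-0.09,0,0,0, 0.4,-0.006,0.23,-0.09,0,0,0, 0.4,-0.006,0.23,-0.09,0,0,0, 0.4,-0.006,0.23,-0.09,0,0,0, 0.4,-0.006,0.23,-0.09,0,0,0, 0.4,-0.006,0.23,-0.09,0,0,0]'
python3 - <<'E'
from h import *
from fit import vfit
s=np.radians(PSI); rc=np.array([.486,.038])
for n in('scene','top'):
    im,d=ctrl.get_image(n); X=cloud(n,d); np.savez(n+'10.npz',im=im,d=d)
    H=cv2.cvtColor(im,cv2.COLOR_BGR2HSV)
    w=X[...,:2]-rc; la=w@[np.cos(s),np.sin(s)]; lv=w@[-np.sin(s),np.cos(s)]
    m=(H[...,1]<70)&(abs(la)<.055)&(abs(lv)<.028)&(X[...,2]>.05)&(X[...,2]<.078)
    if n=='scene': m&=(la<.048)
    q,a,e,r=vfit(X[m],rc,PSI,.0757); mid=(np.percentile(e,2)+np.percentile(e,98))/2
    print(n,m.sum(),q.round(4),np.percentile(e,[0,2,98,100]).round(4),'centre',(q[:2]+mid*a).round(4),r.std().round(4),'pitch',np.polyfit(e,r,1)[0].round(3))
    fin=hsvmask(im,100,125,110,30)&(abs(la)<.05)&(abs(lv)<.03)&(X[...,2]>.117)
    P=X[fin]; c,a2,lo,hi=line(P[:,:2]); print('fin',len(P),np.percentile(P[:,2],95),P.mean(0).round(4),(c+a2*(lo+hi)/2).round(4),np.degrees(np.arctan2(a2[1],a2[0])),lo,hi)
    S={'scene':(slice(240,320),slice(290,390)),'top':(slice(190,290),slice(260,350))}[n]
    cv2.imwrite(f'pics/{n}10z.png',cv2.resize(im[S],None,fx=6,fy=6,interpolation=cv2.INTER_CUBIC)); cv2.imwrite(f'pics/{n}10.png',im)
print(ctrl.get_obs()['contact_force'])
E
```

```text
t: 16.15
tool_pos: [0.3579, 0.2518, 0.3255]
tool_rot: [-0.133, 1.565, 0.133]
contact_force: [-0.5, -0.9, 1.0]
opening: 0.0339
scene 280 [ 4.8600e-01  3.8000e-02  9.3332e+00 -5.0000e-04] [-0.0416 -0.0378  0.0418  0.0435] centre [0.488  0.0384] 0.0022 pitch -0.009
fin 42 0.1268200967185973 [0.4971 0.0386 0.1231] [0.4951 0.0382] 10.748948984073584 -0.01668301019134661 0.01254670598217311
top 472 [ 4.8600e-01  3.7700e-02  9.1826e+00 -5.0000e-04] [-0.0424 -0.0407  0.038   0.0403] centre [0.4846 0.0375] 0.0024 pitch 0.01
fin 82 0.12824893853678204 [0.4831 0.0372 0.1243] [0.483  0.0371] -169.8225218666212 -0.02028833460037903 0.020409018919934543
[0.60991522 0.97507553 0.15854941]
```

View pics/scene10z.png

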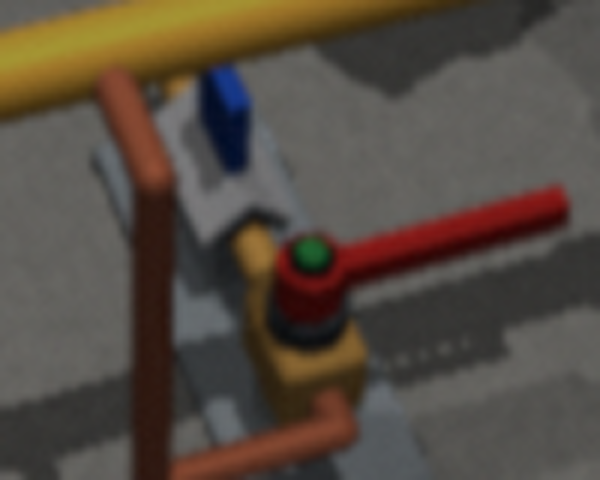

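View pics/top10z.png

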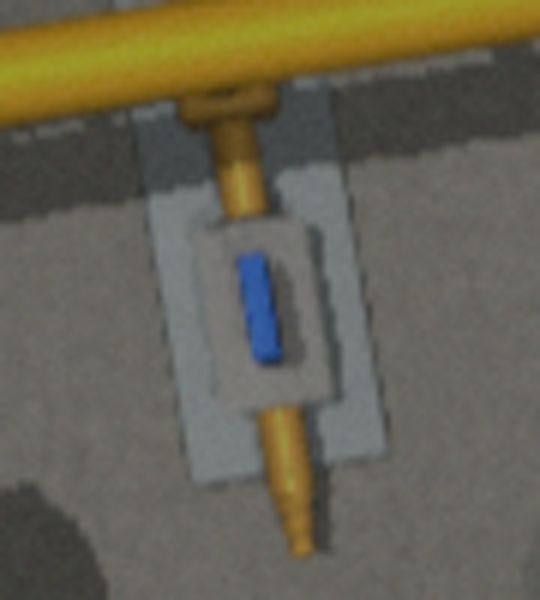

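View pics/scene10.png

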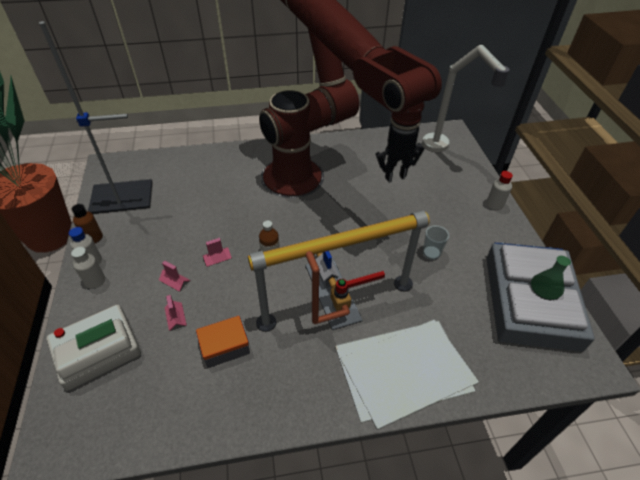

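The guard sits square over the rail, its fin top near z 0.125 as expected when nested. The lever is at the stop and the tell-tale is up. The two cameras disagree by 1-2 mm on how level the ends are, so I'll compare edge profiles in the before and after images.

```bash
python3 - <<'E'
from h import *
s=np.radians(9.4); rc=np.array([.486,.038]); a=np.array([np.cos(s),np.sin(s)]); b=np.array([-a[1],a[0]])
t=np.arange(-.06,.0601,.0015)
for n,f4,f10 in(('top','top4.npz','top10.npz'),('scene','scene4.npz','scene10.npz')):
    for f,off in((f4,0.),(f10,.0057)):
        im=np.load(f)['im'].astype(np.float32).mean(2); 
        for side in(1,-1):
            prof=[]
            for v in np.arange(.006,.015,.0015):
                Q=np.array([[*(rc+ti*a+side*v*b),.07+off-v] for ti in t]); uv=proj(n,Q).astype(np.float32)
                prof.append(cv2.remap(im,uv[:,:1],uv[:,1:],cv2.INTER_LINEAR)[:,0])
            g=np.gradient(np.mean(prof,0)); 
            def edge(sl):
                gg=abs(g[sl]);k=gg.argmax();i=slice(max(k-3,0),k+4); return (gg[i]*t[sl][i]).sum()/gg[i].sum()*1e3,gg[k]
            print(n,f,side,'edges mm',np.round(edge(slice(0,30)),1),np.round(edge(slice(52,None)),1))
E
```

```text
top top4.npz 1 edges mm [-41.5   5.9] [39.5 11.8]
top top4.npz -1 edges mm [-40.7   8.8] [39.6  7.4]
top top10.npz 1 edges mm [-41.9   8.2] [36.7  9.5]
top top10.npz -1 edges mm [-42.4  10.2] [37.4 14.3]
scene scene4.npz 1 edges mm [-40.5   3.5] [45.  10.7]
scene scene4.npz -1 edges mm [-38.8   6.9] [45.7  7.3]
scene scene10.npz 1 edges mm [-58.    4.3] [38.8 10.1]
scene scene10.npz -1 edges mm [-42.2   6.8] [39.9 14.8]
```

```bash
python3 - <<'E'
from h import *
s=np.radians(9.4); rc=np.array([.486,.038]); a=np.array([np.cos(s),np.sin(s)]); b=np.array([-a[1],a[0]])
def pts(zr,L):
    h=L/np.sqrt(2); out=[]
    for e in(-.04,.04): out.append([[*(rc+e*a+sd*h*b),zr-h] for sd in(-1,0,1)] )
    o=out; o=[[*o[0][i]] for i in range(3)]+[[*o[1][i]] for i in range(3)]
    for i in(0,2,1): o[i][2]=o[i][2]
    o[1][2]=zr;o[4][2]=zr
    for i in(1,4): o[i][:2]=list(rc+(-.04 if i==1 else .04)*a)
    return np.array(o)
tiles=[]
for n,f,zr,L in(('scene','scene4.npz',.07,.026),('scene','scene10.npz',.0757,.034),('top','top4.npz',.07,.026),('top','top10.npz',.0757,.034)):
    im=np.load(f)['im']; y0,x0={'scene':(250,300),'top':(215,280)}[n]; k=8
    c=cv2.resize(im[y0:y0+50,x0:x0+50],None,fx=k,fy=k,interpolation=cv2.INTER_CUBIC)
    c=cv2.convertScaleAbs(c,alpha=1.5,beta=10)
    uv=((proj(n,pts(zr,L))-[x0,y0]+.5)*k).astype(int)
    for i,j in((0,1),(1,2),(3,4),(4,5),(0,3),(1,4),(2,5)): cv2.line(c,tuple(map(int,uv[i])),tuple(map(int,uv[j])),(0,255,0),1)
    tiles.append(cv2.resize(c,(300,300)) if 0 else c)
cv2.imwrite('pics/ovs.png',np.hstack(tiles[:2])); cv2.imwrite('pics/ovt.png',np.hstack(tiles[2:]))
E
```

```text
(no output)
```

View pics/ovs.png

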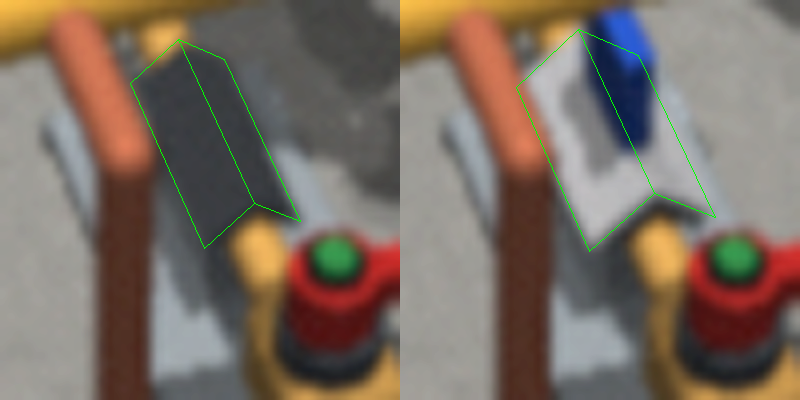

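View pics/ovt.png

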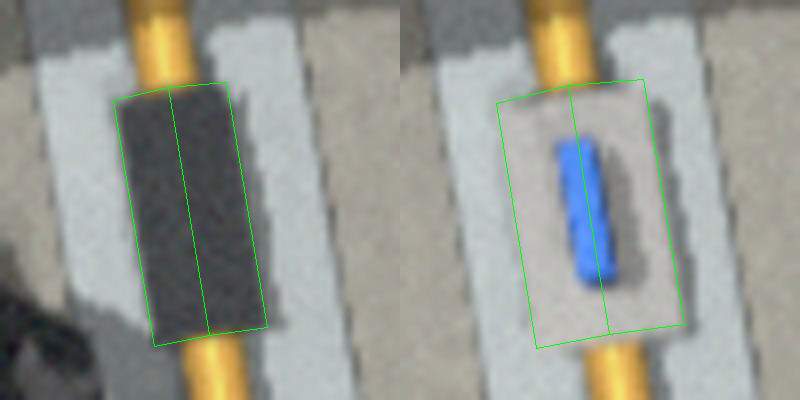

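In the overlays the guard sits about 1.8 mm too far towards -x in both views. There's plenty of time, so I'll regrasp, lift slightly and shift it.

```bash
python3 - <<'E'
from h import *
p,M=pose(0,9.4,(.4858,.038,.1055),ahead=.054)
q=p.copy(); q[2]=.3
print(row(q,M))
E
```

```text
(array([ 0.0254, -0.23  ,  0.09  ]), array([0.05, 0.06, 0.06]))
```

```bash

python3 -m handwheel '[0.5,0.0,-0.23,0.09,0,0,0, 0.5,0.0,-0.23,0.09,0,0,0, 0.5,0.0,-0.23,0.09,0,0,0, 0.5,0.0,-0.23,0.09,0,0,0, 0.5,0.0,-0.23,0.09,0,0,0, 0.5,0.0,-0.23,0.09,0,0,0, 0.5,0.0,-0.23,0.09,0,0,0, 0.5,0.0254,-0.23,0.09,0,0,0, 0.5,0.0254,-0.23,0.09,0,0,0, 0.5,0.06,-0.23,0.09,0,0,0,0.5,0.06,-0.23,0.09,0,0,0,0.5,0.06,-0.23,0.09,0,0,0]'
python3 - <<'E'
from h import *
p,M=pose(0,9.4,(.4858,.038,.1055),ahead=.054)
print(row(p,M))
E
```

```text
t: 17.25
tool_pos: [0.4843, 0.0378, 0.2633]
tool_rot: [-0.129, 1.571, 0.129]
contact_force: [0.7, 0.5, 0.7]
opening: 0.0425
(array([ 1.038e-01, -1.000e-04,  1.900e-03]), array([-0.01, -0.26, -0.02]))
```

```bash

python3 -m handwheel '[0.5,0.03,0,0.0015,0,-0.2,0, 0.5,0.06,0,0.0015,0,-0.2,0, 0.5,0.085,0,0.0015,0,-0.2,0, 0.5,0.1,0,0.0015,0,-0.2,0, 0.5,0.1025,0,0.0015,0,-0.2,0,0.5,0.1025,0,0.0015,0,-0.2,0]'
python3 - <<'E'
from h import *
p,M=pose(0,9.4,(.4858,.038,.1055),ahead=.054)
print(row(p,M))
E
```

```text
t: 17.75
tool_pos: [0.4873, 0.0384, 0.163]
tool_rot: [-0.13, 1.563, 0.129]
contact_force: [-0.1, 0.8, 0.3]
opening: 0.0427
(array([ 0.0035, -0.0002, -0.0015]), array([0.05, 0.2 , 0.04]))
```

```bash

python3 -m handwheel '[0.2,0.002,0,0,0,0.1,0, 0,0.002,0,0,0,0.1,0, 0,0.002,0,0,0,0.1,0, 0,0.002,0,0,0,0.1,0,0,0.002,0,0,0,0.1,0]' 40
python3 -m handwheel '[0,-0.0025,0,0,0,0,0, 0,-0.005,0,0,0,0,0,0,-0.005,0,0,0,0,0]'
```

```text
t: 18.17
tool_pos: [0.4883, 0.0385, 0.1624]
tool_rot: [-0.13, 1.561, 0.129]
contact_force: [-0.3, 0.9, 5.4]
opening: 0.0112
t: 18.42
tool_pos: [0.487, 0.0384, 0.1655]
tool_rot: [-0.13, 1.565, 0.129]
contact_force: [0.0, 1.1, -1.1]
opening: 0.0118
```

```bash

python3 -m handwheel '[0,0,0,0.0015,0,0,0, 0,0,0,0.0025,0,0,0,0,0,0,0.0025,0,0,0]'
python3 -m handwheel '[0,0.001,-0.0003,0,0,0,0, 0,0.002,-0.0003,0,0,0,0,0,0.002,-0.0003,0,0,0,0]'
```

```text
t: 18.67
tool_pos: [0.4895, 0.0388, 0.165]
tool_rot: [-0.13, 1.565, 0.129]
contact_force: [-0.3, -0.1, -1.5]
opening: 0.0116
t: 18.92
tool_pos: [0.4893, 0.0385, 0.1628]
tool_rot: [-0.13, 1.566, 0.129]
contact_force: [-0.3, 0.5, -1.3]
opening: 0.0114
```

```bash

python3 -m handwheel '[0,0.001,0,0.0004,0,0,0, 0,0.002,0,0.0006,0,0,0,0,0.002,0,0.0006,0,0,0]'
python3 -m handwheel '[0,0.001,0,0,0,0,0, 0,0.0015,0,0,0,0,0,0,0.0015,0,0,0,0,0]'
```

```text
t: 19.17
tool_pos: [0.49, 0.0386, 0.1626]
tool_rot: [-0.13, 1.567, 0.129]
contact_force: [-7.5, -0.3, 8.7]
opening: 0.0116
t: 19.42
tool_pos: [0.4901, 0.0386, 0.1626]
tool_rot: [-0.13, 1.567, 0.129]
contact_force: [-11.9, 0.6, 16.8]
opening: 0.0122
```

```bash

python3 -m handwheel '[0,-0.001,0,0,0,0,0, 0,-0.0022,0,0,0,0,0,0,-0.0022,0,0,0,0,0]'
python3 -m handwheel '[0.1,0,0,0,0,0,0, 0.25,0,0,0,0,0,0, 0.4,0,0,0,0,0,0, 0.4,0,0,0,0,0,0,0.4,0,0,0,0,0,0, 0.4,-0.01,0,0,0,0,0, 0.4,-0.03,0,0,0,0,0, 0.4,-0.06,0,0,0,0,0, 0.4,-0.1,0,0,0,0,0, 0.4,-0.14,0,0,0,0,0, 0.4,-0.16,0,0,0,0,0]'
python3 -m handwheel '[0.4,-0.006,0.23,-0.09,0,0,0, 0.4,-0.006,0.23,-0.09,0,0,0, 0.4,-0.006,0.23,-0.09,0,0,0, 0.4,-0.006,0.23,-0.09,0,0,0, 0.4,-0.006,0.23,-0.09,0,0,0, 0.4,-0.006,0.23,-0.09,0,0,0, 0.4,-0.006,0.23,-0.09,0,0,0, 0.4,-0.006,0.23,-0.09,0,0,0]'
cat > chk.py <<'E'
from h import *
from fit import vfit
import sys
k=sys.argv[1]
s=np.radians(9.4); rc=np.array([.486,.038]); a0=np.array([np.cos(s),np.sin(s)]); b=np.array([-a0[1],a0[0]])
t=np.arange(-.06,.0601,.0015)
for n in('scene','top'):
    im,d=ctrl.get_image(n); X=cloud(n,d); np.savez(f'{n}{k}.npz',im=im,d=d)
    H=cv2.cvtColor(im,cv2.COLOR_BGR2HSV); w=X[...,:2]-rc; la=w@a0; lv=w@b
    m=(H[...,1]<70)&(abs(la)<.055)&(abs(lv)<.028)&(X[...,2]>.05)&(X[...,2]<.078)
    if n=='scene': m&=(la<.048)
    q,a,e,r=vfit(X[m],rc,PSI,.0757); mid=(np.percentile(e,2)+np.percentile(e,98))/2
    print(n,m.sum(),q.round(4),'centre',(q[:2]+mid*a).round(4),'pitch',np.polyfit(e,r,1)[0].round(3))
    g0=im.astype(np.float32).mean(2)
    for side in(1,-1):
        prof=[]
        for v in np.arange(.006,.015,.0015):
            Q=np.array([[*(rc+ti*a0+side*v*b),.0757-v] for ti in t]); uv=proj(n,Q).astype(np.float32)
            prof.append(cv2.remap(g0,uv[:,:1],uv[:,1:],cv2.INTER_LINEAR)[:,0])
        g=np.gradient(np.mean(prof,0))
        def edge(sl):
            gg=abs(g[sl]);kk=gg.argmax();i=slice(max(kk-3,0),kk+4); return (gg[i]*t[sl][i]).sum()/gg[i].sum()*1e3
        print('  edges',side,round(edge(slice(0,30)),1),round(edge(slice(52,None)),1))
    if n=='scene':
        m=hsvmask(im,172,3,170,60)&(X[...,2]>.09)&(X[...,2]<.14)&(abs(X[...,0]-.57)<.1)&(X[...,1]>.072)&(X[...,1]<.25)
        P=X[m]; c,aa,lo,hi=line(P[:,:2]); print('lever',np.degrees(np.arctan2(aa[1],aa[0])), np.degrees(np.arctan2(c[1]-AX[1],c[0]-AX[0])))
    S={'scene':(slice(240,320),slice(290,390)),'top':(slice(190,290),slice(260,350))}[n]
    cv2.imwrite(f'pics/{n}{k}z.png',cv2.resize(im[S],None,fx=6,fy=6,interpolation=cv2.INTER_CUBIC)); cv2.imwrite(f'pics/{n}{k}.png',im)
print(ctrl.get_obs()['contact_force'],ctrl.get_obs()['t'])
E
python3 chk.py 11
```

```text
t: 19.67
tool_pos: [0.4905, 0.0387, 0.1625]
tool_rot: [-0.13, 1.564, 0.129]
contact_force: [-0.7, 0.4, 3.4]
opening: 0.0116
t: 20.58
tool_pos: [0.491, 0.0386, 0.3287]
tool_rot: [-0.131, 1.557, 0.128]
contact_force: [0.4, -0.4, 0.5]
opening: 0.0346
t: 21.25
tool_pos: [0.3622, 0.2522, 0.3286]
tool_rot: [-0.133, 1.563, 0.133]
contact_force: [0.4, -1.3, 1.0]
opening: 0.034
scene 273 [ 4.8600e-01  3.8200e-02  9.0781e+00 -6.0000e-04] centre [0.4894 0.0388] pitch 0.0
  edges 1 -58.0 40.5
  edges -1 -40.6 41.2
lever -80.06815860402423 96.92017413472618
top 460 [ 4.8600e-01  3.7900e-02  9.1639e+00 -6.0000e-04] centre [0.4862 0.038 ] pitch 0.012
  edges 1 -40.7 57.6
  edges -1 -40.2 39.7
[-0.57615078 -0.3538678  -0.52247362] 21.35
```

View pics/scene11z.png

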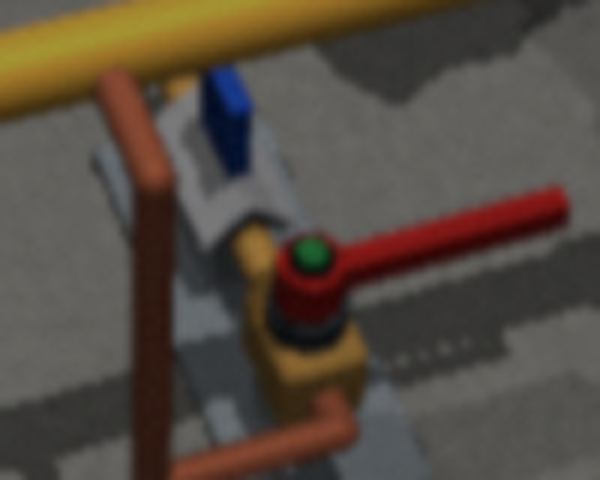

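View pics/top11z.png

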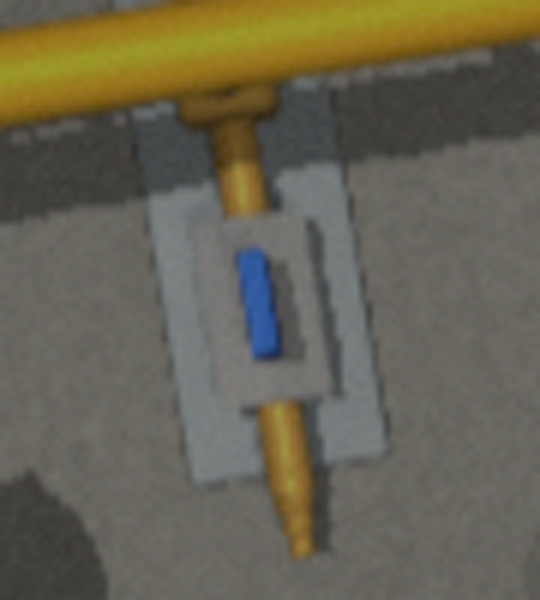

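The top-view edges now match the rail to within about 0.5 mm, the guard lies level, and the lever is still at 97°, where the stop was felt. Handing in.

```bash
python3 -c "
from station import ctrl
print(ctrl.finish_job())"
```

```text
the job is handed in; nothing more can be done
None
```

The gas cock is shut and the guard is set over the rail. I handed the job in at about 21 s of the 64 s allowed.

- **Lever:** I pushed it clockwise with closed fingers. The stop came at about 97° in world yaw. The reaction rose from about 2 N to about 25 N while the fingers moved only about 0.5 mm, so it is against the stop and well under 60 N. After I backed off, the pictures still showed it at about 97°, with the green tell-tale standing up. The tell-tale's travel is too small to measure, so that part is by eye only.
- **Guard:** I gripped it by the blue fin at 40 N, set it on the rail and let go. A check showed it about 1.8 mm too far along the rail, so I regripped it, lifted it about 3 mm, shifted it and seated it again.
- **Last checks:** The guard is at nested height within 0.6 mm, and its yaw is 9.1–9.2° against the rail's 9.2–9.8°. In the top camera its ends match the rail's within about 0.7 mm.
- **Disagreement:** The scene camera did not agree cleanly on the ends. Its depth fit put the guard about 1.7 mm too far towards the cock. Its edge profile, which is blurred by the rail's dark end face, put it up to about 5 mm too far the other way. I relied on the top view, which looks straight down on both ends.
- **Bystanders:** The last full pictures I looked at, taken before the small correction, showed the bottle, beaker and tip box where they started. The correction went nowhere near them. The hand was clear and touching nothing when I handed in.

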